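# Stack three lidded sample cases by size on the carrier plate

## Robot

A 7-joint arm with a two-finger parallel gripper is mounted at the origin on the work surface. World frame = base frame: x ahead of the robot, y to its left, z up, the work surface at z = 0. Lengths are in mm, angles in rad, forces in N, time in s.
With the tool pointing down it reaches from about 425 to 950 mm from the base axis. Payload 16.7 kg.
Tool frame: the origin (TCP) lies at the very end of the fingers, on their centre line; the grasp point (between the pads) lies 19 mm behind it (manip.hold_point_z is the distance from the TCP to the grasp point, in mm); z points along the fingers, y is the direction in which the jaws open and shut (so a half turn about z gives the same grasp; the last joint's range is limited). The gripper opens to 94 mm and grips with 3 to 60 N. Pads are 16 mm wide; open, the fingers measure 119 mm over their backs; the gripper's body (75 mm by 177 mm) begins 78 mm behind the grasp point.
Start: joints at [-1.46, 0.426, 0.074, 1.606, -0.034, 1.111, -0.067], TCP at [174.057, 652.134, 205.467] pointing down, gripper open.
Joint ranges: [-2.85, 2.85], [-0.5, 2.14], [-1.23, 1.37], [0.21, 2.46], [-1.02, 4.16], [0.16, 2.05], [-2.73, 2.73]. Speed limits (rad/s): [1.89, 1.89, 2.39, 2.39, 3.01, 3.01, 3.01].

## Interface

Orientations are given as a rotation vector (axis times angle).
In Python, from station import manip gives the robot as it stands.
- The arm moves only by the tool carry_out, never from a script. Its argument "commands" is a list that holds one entry, the list of rows, each a list of 7 numbers: the turn, a rotation vector about the world's x, y, z in rad, then the shift along the world's x, y, z in cm, then the opening, from 0 (shut) to 1 (fully open). A call has 1 to 5 rows; each row is the pose to reach, as a shift and turn from the pose measured when the call began; what a row does not reach only later rows make up. A row lasts 1/10 s, in which the tool goes at most 50 mm and 8.59 degrees, less where a joint would pass 70% of its speed; a pose out of reach is approached as far as the arm can. A call with a gripper value outside its range is refused whole. The fingers move at their own pace and stop on an object; "squeeze" is the grip in N (left out, the last holds). Time passes only in rows, so rows that repeat a pose let the fingers close. It gives the time, the measured TCP pose, the force and the opening at its end, in the units of the state.
- manip.get_obs(): the state, without advancing time (a new reading comes with each control period).
- manip.grab_frame(name): name is "scene" or "top" or "wrist"; returns the picture (384x512x3 uint8, red, green, blue); there is no depth.
- manip.get_calibration(name): a dict with "camera_matrix" (3x3 intrinsics, pixels), "cam_to_world" (4x4, takes a point from camera to world coordinates). Camera axes: x right, y down, z forward; pixel columns grow to the right and rows downward; lengths in mm; the calibration is good to about 2 mm. A picture is of the moment at which its call begins: read the wrist's pose just before it. get_calibration takes no time and is no camera call; for the wrist camera it gives the pose at the moment of the call.
- manip.sign_off(): hands the job in, once; it reports no verdict.
Trained networks look in the newest picture that a camera, given by its name, has taken for a name from the list of things; names that differ only in an ending like _2 or _b are one class to them, and where a whole thing is asked for, a point or a joint stands for the part that bears it (a point fixed in the world has none). Each returns a list of dicts, best first, with "p" (0 to 1); they miss things now and then, are a little off and sometimes report something else, mostly with a low value. They report only what shows in the picture. A call takes as long as a camera call. They do not tell look-alikes from the thing itself.
- manip.boxes_of(camera, query): "point" ([x, y, z] in mm, in world coordinates, good to about 4 mm: the middle of the surface that is visible of it).
The state is a dict: "clock": time; "joint_positions": joint angles; "qvel": joint speeds; "joint_efforts": joint torques, N m; "tcp_pos": TCP position; "tcp_rot": TCP orientation; "force": force on the tool from outside, world axes, zero at the start; "ft_torque": the same for the moment, N m; "finger_gap": finger opening in mm.
Only numpy, scipy, OpenCV 4.12 (cv2) and the standard library are available. Lean on these libraries where they do the work, as an engineer would, in place of code of your own. Each camera call takes 0.05 s, during which the arm holds its last target.

## Task

Get the three grey sample cases ready for the freezer: stack them on the aluminium plate, the largest at the bottom lying along the plate, then the middle one, then the smallest, lids up, each lengthwise on the one below and centred on it, so that no base overhangs. The middle case stands on its end: first lower it gently, without letting it topple, until it lies flat on the bench with its lid up and let go of it, then take it afresh and stack it. Leave the jars and the well plate where they are.

Things in the scene. Friction and masses are not known exactly. Their poses are not given: they have to be found in the camera images.
- plate: Bare aluminium carrier plate, fixed on the bench, 240 (x) by 150 (y) by 10 mm thick; origin at the centre of its underside, on the bench; x along its length, z up. Its top is 10 mm above the bench.
- large_c (a point): Centre of the largest case, about 0.35 kg: closed rigid box 160 (x, length) by 66 (y, width) by 48 mm (z, height), grey base, white lid, a small dark clip at each end. It starts lying flat on the bench, lid up. The point is half-way up, 24 mm over its underside; z points out of the lid.
- medium_c (a point): Centre of the middle case, about 0.22 kg: closed rigid box of the same make, 120 long, 50 wide, 42 mm high when flat. Starts standing on one end, lid facing roughly to the robot's left (+y), towards the other two; the bench to its right (-y) is clear for 150 mm. Axes: z along its 120 mm length (up at the start), y across its width, x out of the lid (level at the start, straight up when laid properly).
- small_c (a point): Centre of the smallest case, about 0.12 kg: closed rigid box of the same make, 80 (x, length) by 36 (y, width) by 36 mm (z, height). It starts lying flat on the bench, lid up. The point is half-way up, 18 mm over its underside; z points out of the lid.
- jar_wide: Bystander: white jar with an orange screw cap, 64 mm across, 85 mm tall, upright on the bench; origin at the centre of its underside.
- jar_slim: Bystander: clear small jar with a blue screw cap, 32 mm across, 55 mm tall, upright on the bench; origin at the centre of its underside.
- wellplate: Bystander: clear six-well plate, 128 (x) by 86 (y) by 20 mm, flat on the bench; origin at the centre of its underside.
Not all that is in view belongs to the job. What is shaped like the part that bears large_c but brown, green or red is not meant.

How it is judged (in metres and radians):
On the way, in this order (a step that is already met when the one before it is completed fails the run):
1. the middle case lies flat on the bench, lid up, and has been let go (angle between medium_c's own x axis and vertical below 0.06 rad and height (world z) of medium_c below 0.026 m and contact force between the fingers and medium below 0.1 N), for 0.2 s.
2. the middle case lies flat on the largest case, which lies on the plate (x of large_c in the frame of plate between -0.035 and 0.035 m and y of large_c in the frame of plate between -0.025 and 0.025 m and z of large_c in the frame of plate between 0.03 and 0.038 m and angle between large_c's own z axis and vertical below 0.05 rad and angle between the x axis of large_c and the x axis of plate, either way round below 0.25 rad and x of medium_c in the frame of large_c between -0.02 and 0.02 m and y of medium_c in the frame of large_c between -0.008 and 0.008 m and z of medium_c in the frame of large_c between 0.041 and 0.049 m and angle between medium_c's own x axis and vertical below 0.06 rad and angle between the z axis of medium_c and the x axis of large_c, either way round below 0.12 rad), for 0.2 s.
At the end, for the whole second after the job is handed in: All at rest, lids up: largest on the plate, centred within 35 mm along and 25 mm across, aligned to 0.25 rad; middle on it (20 mm along, 8 mm across, 0.12 rad); smallest on the middle (20 mm along, 7 mm across, 0.12 rad); each resting on the one below, heights within 4 mm (all of step 2 and z of small_c in the frame of medium_c between -0.02 and 0.02 m and y of small_c in the frame of medium_c between -0.007 and 0.007 m and x of small_c in the frame of medium_c between 0.035 and 0.043 m and angle between small_c's own z axis and vertical below 0.06 rad and angle between the x axis of small_c and the z axis of medium_c, either way round below 0.12 rad and linear speed of each of large, medium, small below 0.02 m/s); the robot touches nothing.
It fails at once if the middle case topples or falls freely (turns faster than 8 rad/s) (angular speed of medium above 8 rad/s).
It fails at once if a bystander (jar or well plate) is moved by more than 30 mm or tipped over (distance of any of jar_wide, jar_slim, wellplate from where it was at the start of the episode above 0.03 m or angle between any of jar_wide, jar_slim, wellplate's own z axis and vertical above 0.5 rad).
It also fails if it takes over 72 s, if anything falls off the work surface, if the arm or the gripper's body presses on something with over 40 N, if the wrist force passes 120 N, or if a joint passes its speed limit or range.

## Working session

There is one attempt and no reset: what is moved stays moved. The work goes in short steps, Python scripts to look and compute and a tool call to move; the robot and the scene stay as the last step left them, time stands still between calls to the robot, and variables do not carry over. Pictures are saved under pics/ and viewed, and the job is handed in when it is done.

Besides the shell and the picture viewer there is one more tool, called after "Emit:" by a JSON object that holds its "fn" and its "kwargs", one argument or row to a line. carry_out: Moves the arm, as the interface text tells. Its arguments: {"type":"object","properties":{"commands":{"type":"array"},"squeeze":{"type":"number"}},"required":["commands"]}

```bash
ls; mkdir -p pics; cat > h.py <<'E'
from station import manip
import numpy as np, cv2
def snap(n,f):
    im=manip.grab_frame(n); cv2.imwrite('pics/'+f,im[:,:,::-1]); return im
def ray(n,u,v,z,cal=None):
    c=cal or manip.get_calibration(n); K=np.array(c['camera_matrix']);T=np.array(c['cam_to_world'])
    d=T[:3,:3]@np.linalg.solve(K,[u,v,1]); o=T[:3,3]
    return o+d*(z-o[2])/d[2]
def proj(n,P,cal=None):
    c=cal or manip.get_calibration(n); K=np.array(c['camera_matrix']);T=np.linalg.inv(np.array(c['cam_to_world']))
    p=K@(T[:3,:3]@np.array(P,float)+T[:3,3]); return p[:2]/p[2]
E
python3 - <<'E'
from h import *
np.set_printoptions(precision=1,suppress=True)
o=manip.get_obs();print(o)
for n in ["scene","top"]:
    snap(n,n+'0.png')
    for q in ['plate','large_c','medium_c','small_c','jar_wide','jar_slim','wellplate']:
        print(n,q,[(np.round(d['point']),round(d['p'],2)) for d in manip.boxes_of(n,q)])
for n in ["scene","top","wrist"]: print(manip.get_calibration(n))
print(manip.get_obs()['clock'])
E
```

```text
pics
{'clock': 0.0, 'joint_positions': array([-1.5,  0.4,  0.1,  1.6, -0. ,  1.1, -0.1]), 'qvel': array([ 0., -0., -0., -0.,  0., -0.,  0.]), 'joint_efforts': array([  0. , -93.6,   3.7, -45.4,  -0. ,   0. ,   0. ]), 'tcp_pos': array([174. , 651.7, 204.8]), 'tcp_rot': array([-0.4, -3.1,  0. ]), 'force': array([0.1, 0.5, 0.6]), 'ft_torque': array([-0.,  0.,  0.]), 'finger_gap': 93.81054272582813}
scene plate [(array([565., 332.,  12.]), 0.55)]
scene large_c [(array([ 399., -288.,   43.]), 0.91), (array([ 215., -347.,   51.]), 0.86), (array([526.,  28.,  50.]), 0.74)]
scene medium_c [(array([ 585., -303.,   88.]), 0.56)]
scene small_c [(array([ 507., -140.,   35.]), 0.61)]
scene jar_wide [(array([753., -48.,  80.]), 0.79)]
scene jar_slim [(array([722., 114.,  46.]), 0.75)]
scene wellplate [(array([ 752., -267.,   15.]), 0.91)]
top plate [(array([546., 336.,   8.]), 0.91)]
top large_c [(array([293., 252.,  52.]), 0.94), (array([ 387., -289.,   51.]), 0.89), (array([503.,  31.,  45.]), 0.82), (array([ 190., -350.,   48.]), 0.58)]
top medium_c [(array([ 565., -294.,  116.]), 0.75)]
top sm
[... 358 characters left out ...]
8],
       [   1. ,   -0. ,    0. ,  -17.7],
       [   0. ,   -0.7,   -0.7,  894.3],
       [   0. ,    0. ,    0. ,    1. ]])}
{'camera_matrix': array([[385.9,   0. , 253.2],
       [  0. , 385.9, 182.8],
       [  0. ,   0. ,   1. ]]), 'cam_to_world': array([[  -0. ,   -1. ,    0.1,  296.9],
       [  -1. ,    0. ,   -0. ,   -2.6],
       [   0. ,   -0.1,   -1. , 1283.3],
       [   0. ,    0. ,    0. ,    1. ]])}
{'camera_matrix': array([[268.9,   0. , 257. ],
       [  0. , 268.9, 192.7],
       [  0. ,   0. ,   1. ]]), 'cam_to_world': array([[  0.3,   0.9,   0.2, 107.9],
       [  1. ,  -0.3,  -0.1, 670.9],
       [ -0. ,   0.2,  -1. , 385.8],
       [  0. ,   0. ,   0. ,   1. ]])}
0.8
```

View pics/scene0.png

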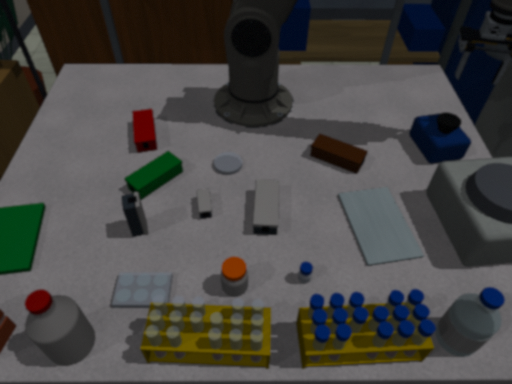

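View pics/top0.png

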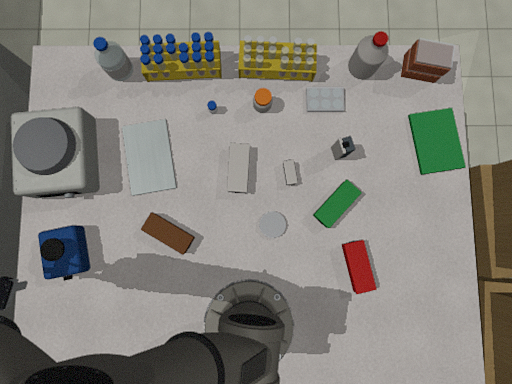

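```bash
python3 - <<'E'
import cv2
a=cv2.imread('pics/top0.png');b=cv2.imread('pics/scene0.png')
f=lambda im,x,y,w,h,s:cv2.resize(im[y:y+h,x:x+w],None,fx=s,fy=s,interpolation=cv2.INTER_CUBIC)
cv2.imwrite('pics/c1.png',f(a,210,120,160,100,5))
cv2.imwrite('pics/c2.png',f(b,110,140,180,110,4))
E
```

```text
(no output)
```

View pics/c1.png

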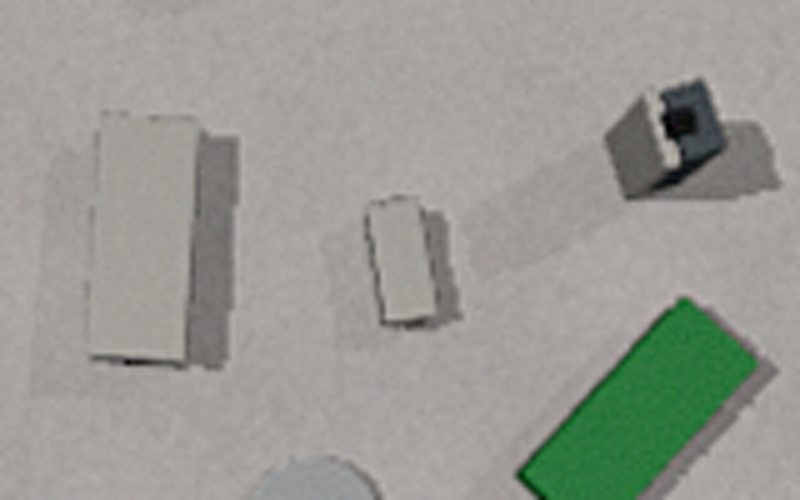

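View pics/c2.png

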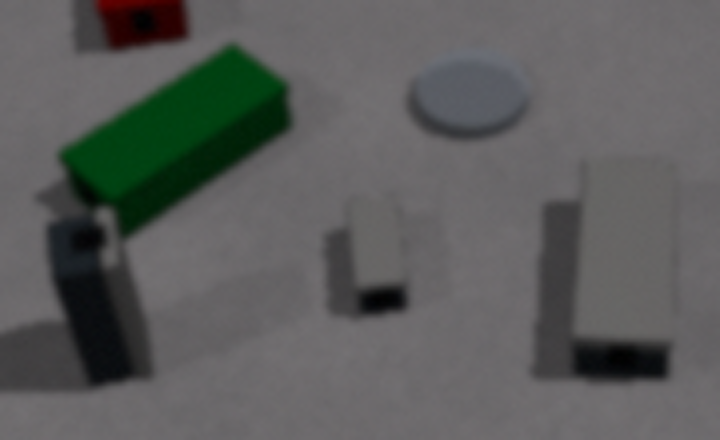

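Emit:
{"fn": "carry_out", "kwargs": {
  "commands": [
    [[0, 0, -0.15, 4, -5, 2, 1], [0, 0, -0.3, 8, -10, 4, 1], [0, 0, -0.45, 12, -15, 6, 1], [0, 0, -0.6, 16, -20, 8, 1], [0, 0, -0.75, 20, -25, 10, 1]]
  ]
}}

```text
clock: 1.3
tcp_pos: [324.1, 464.1, 280.8]
tcp_rot: [-1.529, -2.744, -0.001]
force: [0.6, 1.3, 0.2]
finger_gap: 94.2
```

```bash
python3 - <<'E'
from h import *
np.set_printoptions(precision=1,suppress=True)
c=lambda x,y,z:ray('top',210+x/5-.4,120+y/5-.4,z)
for n,z,ps in [('medtop',120,[(650,88),(703,80),(722,148),(672,165)]),('large',48,[(102,113),(198,128),(185,360),(90,356)]),('small',36,[(367,205),(420,198),(437,317),(383,322)]),('green',48,[(683,298),(760,360),(520,475)]),('med bottom lid',0,[(605,135),(628,198)])]:
    P=np.array([c(x,y,z)for x,y in ps]); print(n,P[:,:2].tolist(),P.mean(0))
E
```

```text
medtop [[585.3472726429095, -287.13155140719067], [590.3133228970319, -320.24219588967856], [547.3405154293963, -330.3622568938363], [536.7826371311257, -299.0385924488091]] [ 564.9 -309.2  120. ]
large [[587.6232222351803, 55.13809802230434], [577.3991128851848, -7.555093141173293], [425.0781271056384, 1.5942122312762055], [427.97508435854525, 62.67556600831006]] [504.5  28.   48. ]
small [[528.0941747837351, -118.39249651068192], [532.6287732582159, -153.36575208165303], [453.6923095892565, -162.92755910624882], [450.5749355642735, -127.58561337877246]] [ 491.2 -140.6   36. ]
green [[463.8318733468252, -321.3695479678726], [423.1867502099483, -369.7831114455367], [350.0022937354723, -212.47997467209711]] [ 412.3 -301.2   48. ]
med bottom lid [[582.475784946447, -284.63595704506673], [538.8722234259674, -298.8831928434769]] [ 560.7 -291.8   -0. ]
```

Emit:
{"fn": "carry_out", "kwargs": {
  "commands": [
    [[0, 0, -0.12, 4, -5, 1, 1], [0, 0, -0.24, 8, -10, 2, 1], [0, 0, -0.36, 11, -15, 3, 1], [0, 0, -0.46, 14, -20, 4, 1], [0, 0, -0.56, 17, -25, 5, 1]]
  ]
}}

```text
clock: 1.8
tcp_pos: [464.5, 261.8, 321.5]
tcp_rot: [-2.232, -2.21, -0.002]
force: [0.8, 0.6, -1.3]
finger_gap: 94.1
```

Emit:
{"fn": "carry_out", "kwargs": {
  "commands": [
    [[0, 0, 0, 1, -5, 1, 1], [0, 0, 0, 2, -10, 2, 1], [0, 0, 0, 2, -15, 3, 1], [0, 0, 0, 3, -20, 4, 1], [0, 0, 0, 4, -25, 5, 1]]
  ]
}}

```text
clock: 2.3
tcp_pos: [502.2, 20.0, 370.2]
tcp_rot: [-2.232, -2.209, -0.004]
force: [1.9, 0.4, 0.2]
finger_gap: 94.2
```

```bash
python3 - <<'E'
from h import *
from scipy.spatial.transform import Rotation as R
np.set_printoptions(precision=3,suppress=True)
o=manip.get_obs();print(o['tcp_pos'],R.from_rotvec(o['tcp_rot']).as_matrix(),o['joint_positions'])
print(manip.get_calibration('wrist')['cam_to_world'])
snap('wrist','w1.png')
E
```

```text
[502.234  19.962 370.153] [[ 0.01   1.     0.001]
 [ 1.    -0.01   0.002]
 [ 0.002  0.001 -1.   ]] [-0.873 -0.006  0.717  1.785  0.002  1.36  -0.166]
[[  1.     -0.01   -0.002 502.734]
 [ -0.01   -0.972  -0.235  89.12 ]
 [  0.001   0.235  -0.972 550.661]
 [  0.      0.      0.      1.   ]]
```

View pics/w1.png

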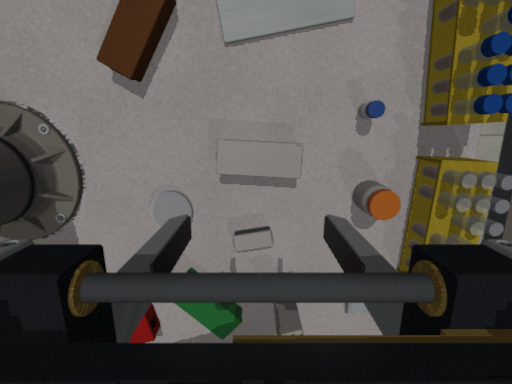

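Emit:
{"fn": "carry_out", "kwargs": {
  "commands": [
    [[0, 0, 0.06, 1.2, -5, -1, 1], [0, 0, 0.12, 2.4, -10, -2, 1], [0, 0, 0.18, 3.6, -15, -2, 1], [0, 0, 0.24, 4.8, -20, -2, 1], [0, 0, 0.29, 6, -24, -2, 1]]
  ]
}}

```text
clock: 2.85
tcp_pos: [561.6, -221.3, 352.1]
tcp_rot: [1.895, 2.505, 0.008]
force: [0.5, 1.2, 0.6]
finger_gap: 94.5
```

```bash
python3 - <<'E'
from h import *
from scipy.spatial.transform import Rotation as R
np.set_printoptions(precision=3,suppress=True)
o=manip.get_obs();print(o['tcp_pos'],R.from_rotvec(o['tcp_rot']).as_matrix(),o['joint_positions'],np.abs(o['qvel']).max())
import json
c=manip.get_calibration('wrist');json.dump({k:np.array(v).tolist() for k,v in c.items()},open('w2.json','w'))
im=snap('wrist','w2.png')
cv2.imwrite('pics/w2b.png',cv2.resize(im[140:300,150:400,::-1],None,fx=3,fy=3,interpolation=cv2.INTER_CUBIC))
E
```

```text
[ 561.594 -221.325  352.132] [[-0.272  0.962  0.004]
 [ 0.962  0.272  0.003]
 [ 0.002  0.005 -1.   ]] [-0.436  0.284  0.906  1.616 -0.233  1.351  0.777] 1.687752292124624
```

View pics/w2b.png

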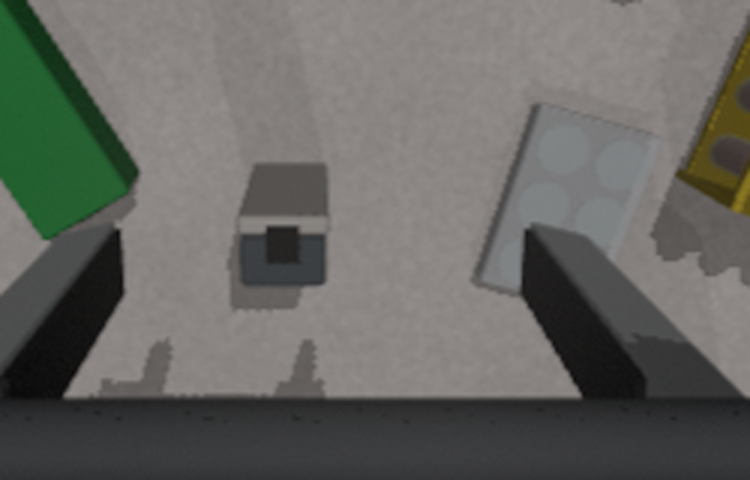

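```bash
python3 - <<'E'
from h import *
import json
cal=json.load(open('w2.json'))
np.set_printoptions(precision=1,suppress=True)
f=lambda x,y,z:ray('wrist',150+(x+.5)/3-.5,140+(y+.5)/3-.5,z,cal)
for n,z,ps in [('medtop',120,[(239,217),(328,217),(325,285),(242,284)]),('bot',0,[(255,163),(327,163)]),('green',48,[(138,175),(48,239)])]:
    P=np.array([f(x,y,z)for x,y in ps]); print(n,P[:,:2].tolist(),P.mean(0))
o=manip.get_obs();print(o['tcp_pos'],o['joint_positions'])
E
```

```text
medtop [[536.8060288428765, -293.40162169001553], [582.6655327365669, -280.4925122306394], [591.7468593764079, -318.3905117493765], [547.9210029492973, -330.10344590929196]] [ 564.8 -305.6  120. ]
bot [[536.120769142407, -293.5044712241597], [583.2334267535621, -280.2288981415916]] [ 559.7 -286.9   -0. ]
green [[468.76994775546893, -308.1127227227671], [423.2597843508983, -364.4045906793183]] [ 446.  -336.3   48. ]
[ 560.9 -230.   351.7] [-0.4  0.3  0.9  1.6 -0.2  1.4  0.8]
```

Emit:
{"fn": "carry_out", "kwargs": {
  "commands": [
    [[-0.134, -0.038, 0, 0, 0, -1.5, 1], [-0.268, -0.076, 0, 0, 0, -3, 1], [-0.402, -0.114, 0, -0.5, 0.5, -5, 1], [-0.536, -0.152, 0, -1, 1, -6.5, 1], [-0.672, -0.19, 0, -1.5, 1, -8, 1]]
  ]
}}

```text
clock: 3.4
tcp_pos: [546.9, -219.3, 273.1]
tcp_rot: [1.547, 2.041, -0.524]
force: [2.1, 0.4, -1.1]
finger_gap: 94.2
```

```bash
cat >> h.py <<'E'
from scipy.spatial.transform import Rotation as R
def st():
    o=manip.get_obs(); M=R.from_rotvec(o['tcp_rot']).as_matrix()
    with np.printoptions(precision=3,suppress=True):
        print(o['clock'],'tcp',o['tcp_pos'],'x',M[:,0],'y',M[:,1],'z',M[:,2],'\nq',o['joint_positions'],'qv',np.abs(o['qvel']).max(),'gap',o['finger_gap'],'F',o['force'],'T',o['ft_torque'])
    return o,M
E
python3 -c "
from h import *
st()"
```

```text
3.4 tcp [ 546.943 -219.276  273.086] x [-0.211  0.76  -0.614] y [0.962 0.272 0.006] z [ 0.171 -0.59  -0.789] 
q [-1.057  0.189  1.064  2.074  0.623  0.885 -0.123] qv 2.0935278519088234 gap 94.17415605664971 F [ 2.13   0.443 -1.08 ] T [ 0.459  0.177 -0.01 ]
```

Emit:
{"fn": "carry_out", "kwargs": {
  "commands": [
    [[0, 0, 0, 0, -0.5, -4, 1], [0, 0, 0, 0, -1, -8, 1], [0, 0, 0, 0, -2, -12, 1], [0, 0, 0, 0, -2, -12.5, 1]]
  ]
}}

```text
clock: 3.8
tcp_pos: [544.7, -240.0, 145.0]
tcp_rot: [1.547, 2.043, -0.532]
force: [-0.1, 0.2, 1.0]
finger_gap: 94.0
```

```bash
python3 -c "
from h import *
o,M=st()
c=manip.get_calibration('wrist')
im=snap('wrist','w3.png')
G=np.array([564,-302.6,70]); n=np.array([-.269,.963,0]);C=np.array([565,-306.5,60]);w=np.array([.963,.269,0])
for s in(1,-1):
  for t in (1,-1):
    for z in(0,120): print(np.round(proj('wrist',C+s*21*n+t*25*w+[0,0,z-60],c)))
print('delta',G+19*M[:,2]-o['tcp_pos'])
"
```

```text
3.8 tcp [ 544.711 -240.013  145.03 ] x [-0.214  0.759 -0.615] y [0.963 0.271 0.   ] z [ 0.167 -0.592 -0.789] 
q [-0.846  0.467  0.956  2.186  0.524  0.525 -0.147] qv 0.02752459288531626 gap 93.97903859516748 F [-0.07   0.194  1.011] T [0.492 0.226 0.003]
[279. 142.]
[286. 230.]
[237. 142.]
[231. 230.]
[277. 167.]
[282. 251.]
[239. 167.]
[234. 251.]
delta [ 22.45625389 -73.82867494 -90.01620002]
```

View pics/w3.png

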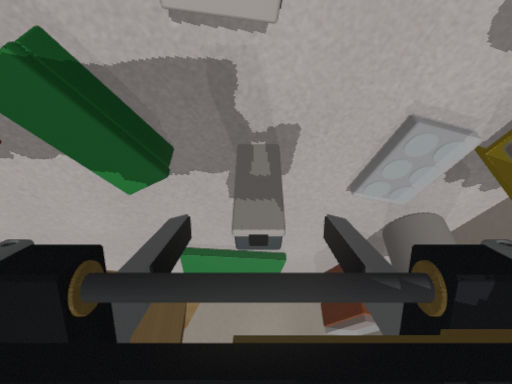

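Emit:
{"fn": "carry_out", "kwargs": {
  "commands": [
    [[0, 0, 0, 0.6, -2, -2.4, 1], [0, 0, 0, 1.1, -3.7, -4.5, 1], [0, 0, 0, 1.7, -5.5, -6.7, 1], [0, 0, 0, 2.2, -7.2, -8.8, 1], [0, 0, 0, 2.2, -7.4, -9, 1]]
  ],
  "squeeze": 30
}}

```text
clock: 4.35
tcp_pos: [568.0, -315.6, 57.3]
tcp_rot: [1.549, 2.04, -0.532]
force: [0.3, 0.3, -0.1]
finger_gap: 94.3
```

```bash
python3 -c "
from h import *
o,M=st()
im=snap('wrist','w4.png')
im=snap('scene','s4.png')[140:300,90:290]
cv2.imwrite('pics/s4b.png',cv2.resize(im[:,:,::-1],None,fx=3,fy=3))
"
```

```text
4.35 tcp [ 568.044 -315.558   57.333] x [-0.211  0.759 -0.616] y [0.963 0.269 0.002] z [ 0.167 -0.593 -0.788] 
q [-0.575  0.687  0.84   2.154  0.497  0.267 -0.122] qv 0.011126276342438682 gap 94.26813893535149 F [ 0.315  0.274 -0.15 ] T [ 0.486  0.174 -0.017]
```

View pics/w4.png

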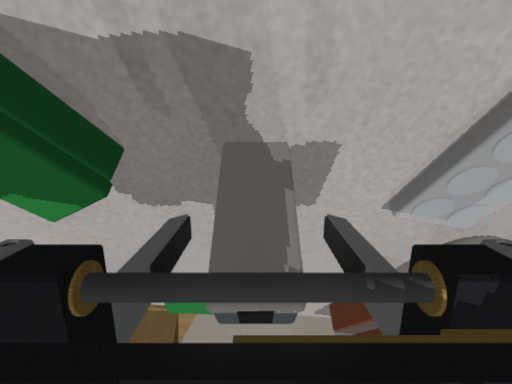

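View pics/s4b.png

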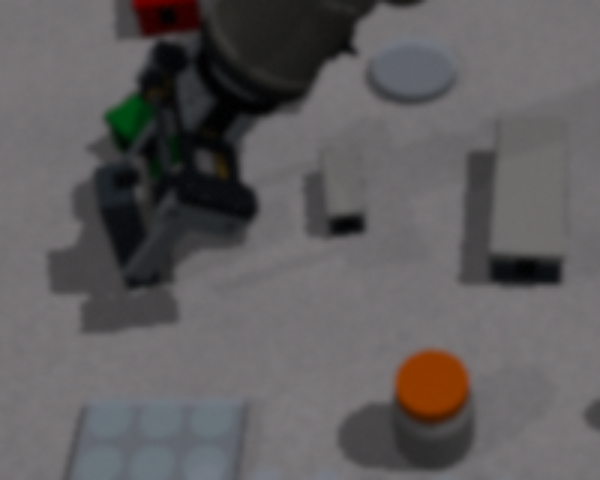

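Emit:
{"fn": "carry_out", "kwargs": {
  "commands": [
    [[0, 0, 0, 0, 0, 0, 0.5], [0, 0, 0, 0, 0, 0, 0.4], [0, 0, 0, 0, 0, 0, 0.3], [0, 0, 0, 0, 0, 0, 0.3], [0, 0, 0, 0, 0, 0, 0.3]]
  ],
  "squeeze": 35
}}

```text
clock: 4.95
tcp_pos: [568.2, -314.0, 58.4]
tcp_rot: [1.548, 2.04, -0.53]
force: [-0.5, 0.7, 0.6]
finger_gap: 57.4
```

Emit:
{"fn": "carry_out", "kwargs": {
  "commands": [
    [[0, 0, 0, 0, 0, 0.3, 0.3], [0, 0, 0, 0, 0, 1, 0.3], [0, 0, 0, 0, 0, 2, 0.3], [0, 0, 0, 0, 0, 2.5, 0.3]]
  ]
}}

```text
clock: 5.35
tcp_pos: [568.4, -314.2, 84.6]
tcp_rot: [1.548, 2.039, -0.529]
force: [-0.3, -0.2, -1.5]
finger_gap: 49.7
```

```bash
python3 -c "
from h import *
o,M=st()
"
```

```text
5.35 tcp [ 568.394 -314.195   84.646] x [-0.21   0.759 -0.616] y [0.963 0.27  0.004] z [ 0.169 -0.592 -0.788] 
q [-0.591  0.624  0.853  2.147  0.505  0.325 -0.096] qv 0.10418057112007745 gap 49.68375894725852 F [-0.306 -0.24  -1.5  ] T [ 0.826  0.315 -0.059]
```

```bash
python3 -c "
from h import *
im=snap('wrist','w5.png')
im=snap('scene','s5.png')[160:260,100:220]
cv2.imwrite('pics/s5b.png',cv2.resize(im[:,:,::-1],None,fx=5,fy=5))
"
```

```text
(no output)
```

View pics/w5.png

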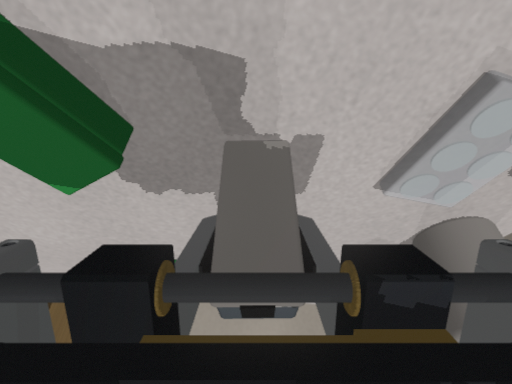

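View pics/s5b.png

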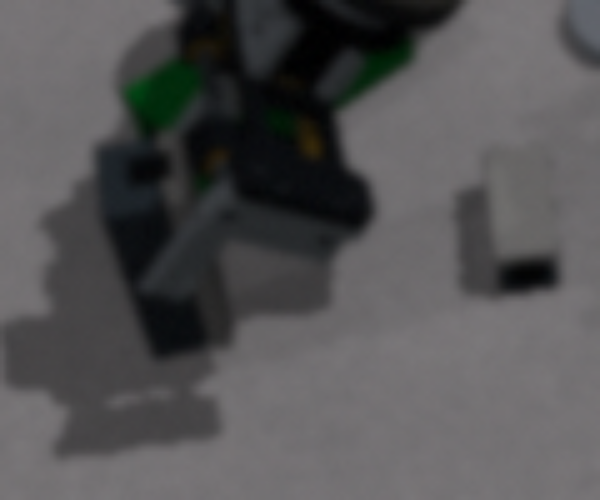

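Emit:
{"fn": "carry_out", "kwargs": {
  "commands": [
    [[0.135, 0.038, 0, 0, 0.2, 0, 0.3], [0.27, 0.076, 0, 0.2, 0.5, 0, 0.3], [0.405, 0.113, 0, 0.4, 0.8, 0, 0.3], [0.54, 0.151, 0, 0.6, 1, 0, 0.3], [0.674, 0.189, 0, 0.8, 1.2, 0, 0.3]]
  ]
}}

```text
clock: 5.95
tcp_pos: [575.2, -302.7, 83.4]
tcp_rot: [1.813, 2.374, -0.184]
force: [-0.5, 0.3, -3.0]
finger_gap: 49.8
```

```bash
python3 -c "
from h import *
o,M=st()
"
```

```text
5.95 tcp [ 575.223 -302.744   83.436] x [-0.259  0.947 -0.192] y [ 0.965  0.263 -0.007] z [ 0.044 -0.187 -0.981] 
q [0.076 0.47  0.278 1.886 0.062 0.701 0.539] qv 1.4775917877531348 gap 49.79214705848097 F [-0.485  0.283 -2.994] T [ 0.123  0.177 -0.002]
```

Emit:
{"fn": "carry_out", "kwargs": {
  "commands": [
    [[0.135, 0.038, 0, 0, 0.3, 0.2, 0.3], [0.27, 0.076, 0, 0, 0.5, 0.2, 0.3], [0.405, 0.113, 0, 0, 0.8, 0.3, 0.3], [0.54, 0.151, 0, 0, 1, 0.3, 0.3], [0.674, 0.189, 0, 0, 1.2, 0.4, 0.3]]
  ]
}}

```text
clock: 6.45
tcp_pos: [575.4, -291.7, 88.3]
tcp_rot: [-1.635, -2.147, -0.418]
force: [0.4, 0.8, -3.0]
finger_gap: 49.5
```

```bash
python3 -c "
from h import *
o,M=st()
"
```

```text
6.45 tcp [ 575.35  -291.692   88.276] x [-0.23   0.841  0.49 ] y [ 0.963  0.268 -0.008] z [-0.138  0.47  -0.872] 
q [ 0.522  0.741  0.052  1.452 -0.371  1.367  0.99 ] qv 1.3526732272726645 gap 49.464932145641 F [ 0.424  0.778 -2.96 ] T [-0.681 -0.14  -0.062]
```

Emit:
{"fn": "carry_out", "kwargs": {
  "commands": [
    [[0.13, 0.036, 0, 0, 0.1, 0, 0.3], [0.26, 0.072, 0, 0, 0.2, 0, 0.3], [0.381, 0.106, 0.008, 0, 0.3, 0, 0.3], [0.381, 0.106, 0.008, 0, 0.3, 0, 0.3], [0.381, 0.106, 0.008, 0, 0.3, 0, 0.3]]
  ]
}}

```text
clock: 6.95
tcp_pos: [575.0, -289.0, 86.6]
tcp_rot: [-1.401, -1.857, -0.674]
force: [-0.7, 0.2, -0.9]
finger_gap: 50.3
```

```bash
python3 -c "
from h import *
o,M=st()
im=snap('wrist','w6.png')
im=snap('scene','s6.png')[160:260,100:220]
cv2.imwrite('pics/s6b.png',cv2.resize(im[:,:,::-1],None,fx=5,fy=5))
"
```

```text
6.95 tcp [ 575.036 -288.952   86.616] x [-0.165  0.594  0.788] y [ 0.961  0.278 -0.008] z [-0.223  0.755 -0.616] 
q [ 0.643  0.976 -0.012  1.204 -0.495  1.731  1.031] qv 0.06598502382157226 gap 50.283650263179275 F [-0.746  0.194 -0.886] T [-1.07  -0.247 -0.039]
```

View pics/w6.png

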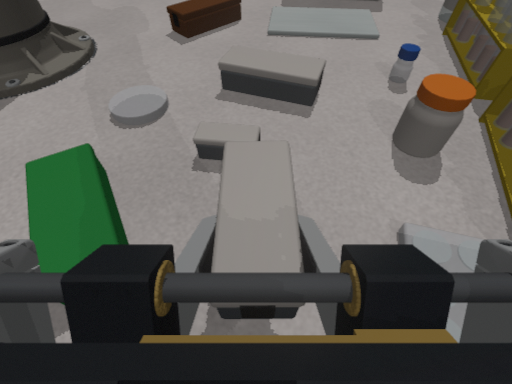

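View pics/s6b.png

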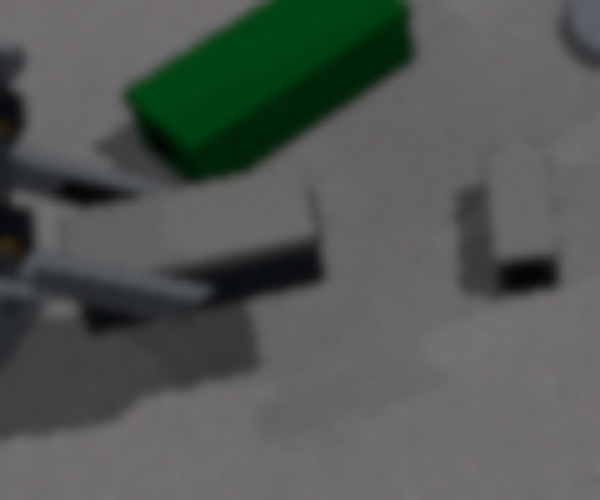

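Emit:
{"fn": "carry_out", "kwargs": {
  "commands": [
    [[0, 0, 0, 0, 0, -2, 0.3], [0, 0, 0, 0, 0, -4, 0.3], [0, 0, 0, 0, 0, -5.5, 0.3], [0, 0, 0, 0, 0, -6.8, 0.3], [0, 0, 0, 0, 0, -7, 0.3]]
  ]
}}

```text
clock: 7.55
tcp_pos: [575.2, -287.6, 17.1]
tcp_rot: [-1.4, -1.859, -0.674]
force: [-0.5, 0.7, -1.3]
finger_gap: 49.8
```

Emit:
{"fn": "carry_out", "kwargs": {
  "commands": [
    [[0, 0, 0, 0, 0, -0.1, 0.3], [0, 0, 0, 0, 0, -0.2, 0.3], [0, 0, 0, 0, 0, -0.2, 0.3]]
  ]
}}

```text
clock: 7.85
tcp_pos: [575.4, -287.8, 15.4]
tcp_rot: [-1.4, -1.859, -0.674]
force: [-0.8, -0.5, -1.3]
finger_gap: 49.9
```

```bash
python3 -c "
from h import *
o,M=st()
"
```

```text
7.85 tcp [ 575.398 -287.801   15.4  ] x [-0.167  0.594  0.787] y [ 0.96   0.279 -0.007] z [-0.224  0.755 -0.617] 
q [ 0.642  1.058 -0.013  1.204 -0.489  1.658  1.07 ] qv 0.004954964417579885 gap 49.9088481829004 F [-0.77  -0.472 -1.288] T [-1.069 -0.287 -0.025]
```

Emit:
{"fn": "carry_out", "kwargs": {
  "commands": [
    [[0, 0, 0, 0, 0, -0.1, 0.3], [0, 0, 0, 0, 0, -0.2, 0.3], [0, 0, 0, 0, 0, -0.2, 0.3]]
  ]
}}

```text
clock: 8.15
tcp_pos: [575.6, -288.0, 13.7]
tcp_rot: [-1.4, -1.86, -0.674]
force: [0.5, -0.4, 0.2]
finger_gap: 49.8
```

Emit:
{"fn": "carry_out", "kwargs": {
  "commands": [
    [[0, 0, 0, 0, 0, -0.1, 0.3], [0, 0, 0, 0, 0, -0.15, 0.3], [0, 0, 0, 0, 0, -0.15, 0.3]]
  ]
}}

```text
clock: 8.45
tcp_pos: [575.7, -288.0, 13.7]
tcp_rot: [-1.399, -1.86, -0.675]
force: [-3.6, 0.4, 11.2]
finger_gap: 49.8
```

```bash
python3 -c "
from h import *
o,M=st()
c=manip.get_calibration('scene')
im=snap('scene','s7.png')[160:260,100:220]
cv2.imwrite('pics/s7b.png',cv2.resize(im[:,:,::-1],None,fx=6,fy=6))
"
```

```text
8.45 tcp [ 575.692 -287.978   13.658] x [-0.168  0.593  0.787] y [ 0.96   0.28  -0.005] z [-0.223  0.755 -0.617] 
q [ 0.642  1.061 -0.013  1.203 -0.489  1.657  1.072] qv 0.00303021292441986 gap 49.804136059536866 F [-3.622  0.418 11.197] T [0.759 0.607 0.521]
```

View pics/s7b.png

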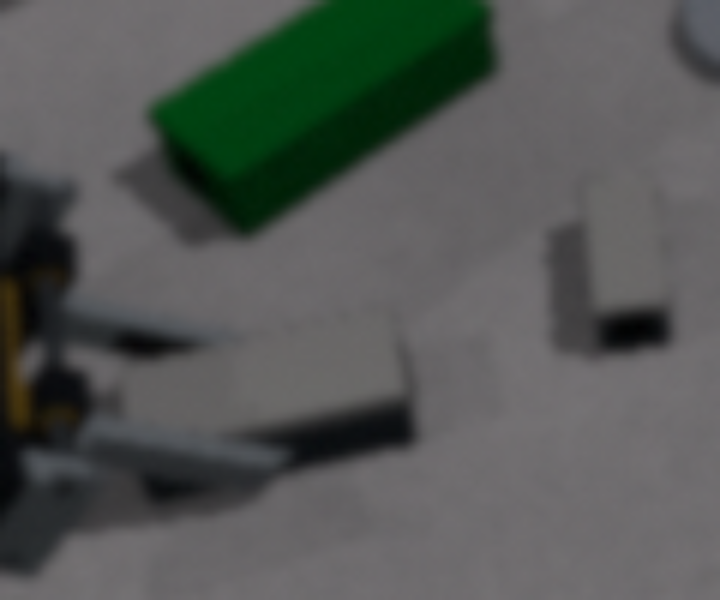

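Emit:
{"fn": "carry_out", "kwargs": {
  "commands": [
    [[0, 0, 0, 0, 0, 0, 0.5], [0, 0, 0, 0, 0, 0, 0.6], [0, 0, 0, 0, 0, 0, 0.7], [0, 0, 0, 0, 0, 0, 0.8], [0, 0, 0, 0, 0, 0, 0.8]]
  ]
}}

```text
clock: 9.0
tcp_pos: [575.6, -287.9, 13.6]
tcp_rot: [-1.399, -1.859, -0.675]
force: [0.7, -0.2, 0.9]
finger_gap: 74.4
```

Emit:
{"fn": "carry_out", "kwargs": {
  "commands": [
    [[0, 0, 0, 0, 0, 0, 0.8], [0, 0, 0, 0, 0, 0, 0.8], [0, 0, 0, 0, 0, 0, 0.8]]
  ]
}}

```text
clock: 9.3
tcp_pos: [575.6, -287.9, 13.5]
tcp_rot: [-1.399, -1.859, -0.675]
force: [1.6, 0.4, 0.6]
finger_gap: 75.4
```

Released. Retract along the tool axis (−d = (0.22,−0.76,0.62)), then right the tool.

Emit:
{"fn": "carry_out", "kwargs": {
  "commands": [
    [[0, 0, 0, 0.9, -3, 2.5, 0.8], [0, 0, 0, 1.8, -6, 5, 0.8], [0, 0, 0, 2, -7, 9, 0.8], [-0.13, -0.036, 0, 1.5, -6, 13, 0.9], [-0.26, -0.072, 0, 1, -4, 17, 1]]
  ]
}}

```text
clock: 9.8
tcp_pos: [586.1, -333.1, 175.2]
tcp_rot: [-1.547, -2.044, -0.513]
force: [3.3, 1.0, 1.5]
finger_gap: 88.2
```

Emit:
{"fn": "carry_out", "kwargs": {
  "commands": [
    [[-0.135, -0.038, 0, 0, 2, 3, 1], [-0.27, -0.076, 0, 0, 4, 6, 1], [-0.405, -0.113, 0, 0, 6, 9, 1], [-0.54, -0.151, 0, 0, 8, 11, 1], [-0.674, -0.189, 0, 0, 10, 13, 1]]
  ]
}}

```text
clock: 10.3
tcp_pos: [586.4, -232.4, 307.8]
tcp_rot: [1.88, 2.472, -0.057]
force: [1.4, -0.2, -0.5]
finger_gap: 94.2
```

```bash
python3 -c "
from h import *
o,M=st()
import json
c=manip.get_calibration('wrist');json.dump({k:np.array(v).tolist() for k,v in c.items()},open('w8.json','w'))
im=snap('wrist','w8.png')
"
```

```text
10.3 tcp [ 586.443 -232.436  307.825] x [-0.267  0.962 -0.051] y [ 0.964  0.267 -0.008] z [ 0.006 -0.051 -0.999] 
q [0.153 0.268 0.118 1.608 0.017 1.249 0.532] qv 1.381588272280475 gap 94.1785524951888 F [ 1.391 -0.247 -0.545] T [-0.052  0.01   0.007]
```

View pics/w8.png

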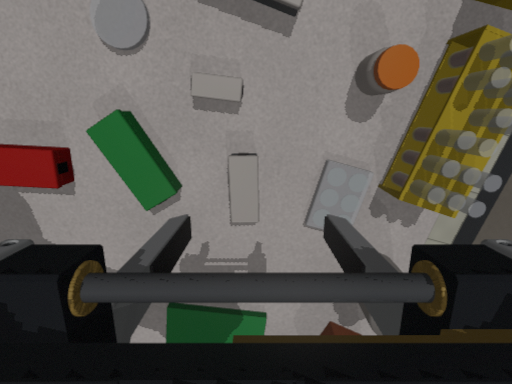

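Emit:
{"fn": "carry_out", "kwargs": {
  "commands": [
    [[0, 0, 0.13, -0.5, 3, 1, 1], [0, 0, 0.26, -1, 6, 1, 1], [0, 0, 0.39, -1.5, 9, 1, 1], [0, 0, 0.52, -2, 12, 1, 1], [0, 0, 0.65, -3, 15, 1, 1]]
  ]
}}

```text
clock: 10.85
tcp_pos: [558.8, -72.8, 321.7]
tcp_rot: [0.964, 2.932, -0.032]
force: [0.5, 0.1, -0.2]
finger_gap: 93.8
```

Emit:
{"fn": "carry_out", "kwargs": {
  "commands": [
    [[0, 0, 0.13, 0, 3, 0, 1], [0, 0, 0.26, 0, 6, 0, 1], [0, 0, 0.39, 0, 9, 0, 1], [0, 0, 0.52, 0, 10, 0, 1], [0, 0, 0.62, 0, 10.5, 0, 1]]
  ]
}}

```text
clock: 11.35
tcp_pos: [558.6, 33.8, 321.8]
tcp_rot: [0.012, 3.083, -0.004]
force: [-0.3, -0.2, 0.7]
finger_gap: 93.7
```

```bash
cat >> h.py <<'E'
import json
def wsnap(k):
    o,M=st()
    c=manip.get_calibration('wrist');json.dump({k2:np.array(v).tolist() for k2,v in c.items()},open(k+'.json','w'))
    return snap('wrist',k+'.png'),o,M
def rect(k,z,ps,s=1,ox=0,oy=0):
    cal=json.load(open(k+'.json'))
    P=np.array([ray('wrist',ox+(x+.5)/s-.5,oy+(y+.5)/s-.5,z,cal) for x,y in ps])[:,:2]
    r=cv2.minAreaRect(P.astype(np.float32)); b=cv2.boxPoints(r); e=max((b[1]-b[0],b[2]-b[1]),key=np.linalg.norm)
    print(k,'mean',P.mean(0).round(1),'rect',np.round(r[0],1),np.round(r[1],1),'long axis deg',round(float(np.degrees(np.arctan2(e[1],e[0])))%180,1))
E
python3 -c "
from h import *
rect('w8',42,[(229,154),(257,153),(259,222),(231,223)])
rect('w8',36,[(192,73),(243,78),(241,99),(191,95)])
wsnap('w9')
"
```

```text
w8 mean [ 575.6 -284.8] rect [ 574.8 -285.2] [ 49.8 123.1] long axis deg 107.1
w8 mean [ 492.6 -136.6] rect [ 492.6 -136.9] [79.6 32.1] long axis deg 10.2
11.35 tcp [558.567  33.789 321.833] x [-0.998  0.008 -0.059] y [ 0.008  1.    -0.002] z [ 0.059 -0.003 -0.998] 
q [-0.026  0.123 -0.175  1.752  0.038  1.212  1.352] qv 0.9279567025033817 gap 93.73179885600348 F [-0.31  -0.216  0.724] T [0.045 0.052 0.02 ]
```

View pics/w9.png

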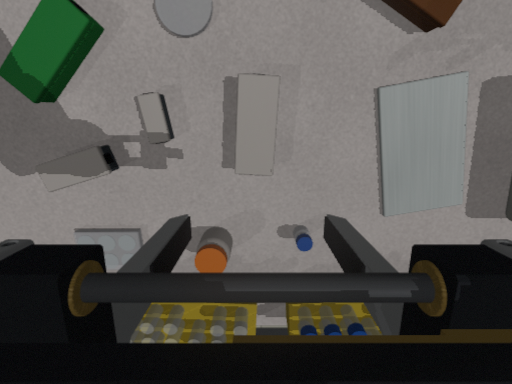

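```bash
python3 -c "
import cv2
a=cv2.imread('pics/w9.png')
cv2.imwrite('pics/w9a.png',cv2.resize(a[60:230,220:480],None,fx=3,fy=3,interpolation=cv2.INTER_CUBIC))
"
```

```text
(no output)
```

View pics/w9a.png

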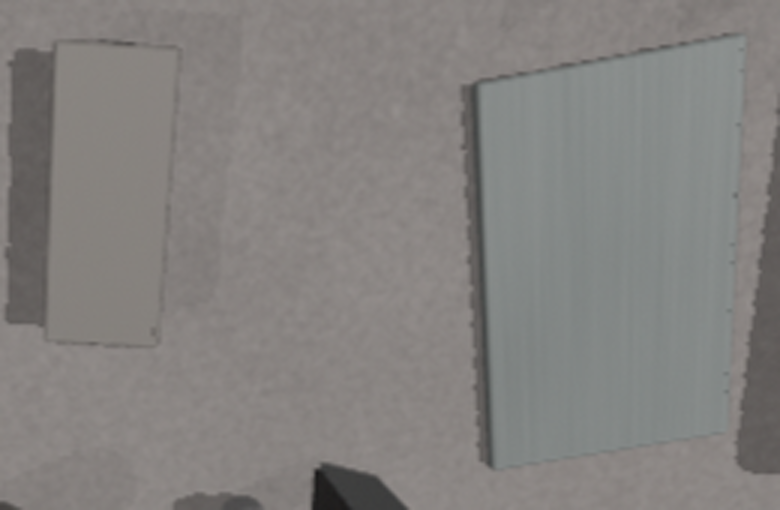

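```bash
python3 -c "
from h import *
rect('w9',48,[(54,41),(179,47),(159,346),(47,341)],3,220,60)
rect('w9',10,[(477,84),(744,35),(726,431),(493,468)],3,220,60)
print(manip.get_obs()['tcp_pos'],R.from_rotvec(manip.get_obs()['tcp_rot']).as_matrix())
"
```

```text
w9 mean [505.6  33. ] rect [505.6  33.1] [ 64.3 157.9] long axis deg 176.9
w9 mean [549.1 332.9] rect [549.1 333. ] [236.4 147.4] long axis deg 9.6
[558.61966132  33.73785676 321.82602931] [[-0.99827349  0.00264059  0.05867761]
 [ 0.00251235  0.99999429 -0.00225914]
 [-0.05868324 -0.00210783 -0.99827443]]
```

Emit:
{"fn": "carry_out", "kwargs": {
  "commands": [
    [[0, 0.03, -0.03, -2, -0.1, -4, 1], [0, 0.059, -0.05, -4, -0.2, -9, 1], [0, 0.059, -0.05, -5.3, -0.2, -14, 1], [0, 0.059, -0.05, -5.3, -0.2, -19, 1], [0, 0.059, -0.05, -5.3, -0.2, -23, 1]]
  ]
}}

```text
clock: 11.9
tcp_pos: [504.9, 31.3, 90.3]
tcp_rot: [0.087, 3.14, -0.006]
force: [1.3, -0.7, -1.3]
finger_gap: 94.4
```

```bash
python3 -c "
from h import *
wsnap('w10')
"
```

```text
11.9 tcp [504.942  31.308  90.327] x [-0.998  0.055 -0.   ] y [ 0.055  0.998 -0.004] z [-0.    -0.004 -1.   ] 
q [-0.041  0.304 -0.176  2.077  0.081  0.768  1.248] qv 0.9769388788803912 gap 94.43986536256858 F [ 1.313 -0.738 -1.275] T [ 0.043 -0.061 -0.087]
```

View pics/w10.png

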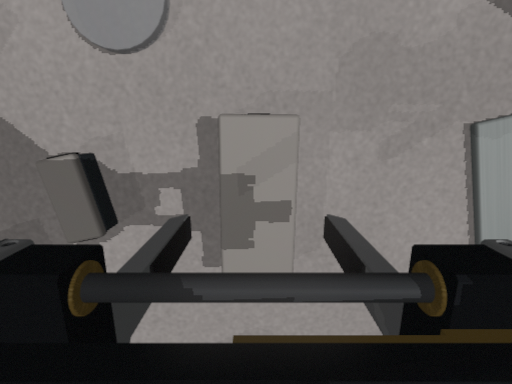

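Emit:
{"fn": "carry_out", "kwargs": {
  "commands": [
    [[0, 0, 0, 0, 0, -3, 1], [0, 0, 0, 0, 0, -5.5, 1], [0, 0, 0, 0, 0, -7.5, 1], [0, 0, 0, 0, 0, -7.6, 0.6], [0, 0, 0, 0, 0, -7.6, 0.5]]
  ],
  "squeeze": 40
}}

```text
clock: 12.45
tcp_pos: [502.0, 30.8, 9.0]
tcp_rot: [-0.088, -3.132, 0.008]
force: [-0.4, 0.6, 0.2]
finger_gap: 81.7
```

Emit:
{"fn": "carry_out", "kwargs": {
  "commands": [
    [[0, 0, 0, 0, 0, 0, 0.5], [0, 0, 0, 0, 0, 0, 0.5], [0, 0, 0, 0, 0, 0, 0.5], [0, 0, 0, 0, 0, 0, 0.5]]
  ]
}}

```text
clock: 12.85
tcp_pos: [503.1, 31.0, 10.5]
tcp_rot: [-0.089, -3.135, 0.007]
force: [-2.5, -0.5, 12.0]
finger_gap: 65.8
```

```bash
python3 -c "
from h import *
st()
"
```

```text
12.85 tcp [503.07   30.957  10.514] x [-0.998  0.056  0.005] y [ 0.056  0.998 -0.005] z [-0.006 -0.004 -1.   ] 
q [-0.06   0.433 -0.158  2.122  0.122  0.601  1.209] qv 0.0019443560611741657 gap 65.78051708142017 F [-2.466 -0.475 11.977] T [ 0.434  0.406 -0.13 ]
```

Emit:
{"fn": "carry_out", "kwargs": {
  "commands": [
    [[0, 0, 0, 0, 0, 2, 0.5], [0, 0, 0, 0, 0, 4.5, 0.5], [0, 0, 0.05, 0.5, 3, 7, 0.5], [0, 0, 0.1, 1.5, 7.5, 8, 0.5], [0, 0, 0.15, 2.5, 12, 8, 0.5]]
  ]
}}

```text
clock: 13.35
tcp_pos: [529.4, 152.0, 93.3]
tcp_rot: [0.146, -3.137, 0.007]
force: [1.2, -0.5, -4.9]
finger_gap: 65.8
```

Emit:
{"fn": "carry_out", "kwargs": {
  "commands": [
    [[0, 0, 0.03, 0.5, 4.5, 0, 0.5], [0, 0, 0.06, 1, 9, 0, 0.5], [0, 0, 0.06, 1.5, 13.5, 0, 0.5], [0, 0, 0.06, 2, 17.5, -1, 0.5], [0, 0, 0.06, 2, 18, -2, 0.5]]
  ]
}}

```text
clock: 13.85
tcp_pos: [548.5, 338.3, 73.8]
tcp_rot: [0.249, -3.131, 0.002]
force: [0.1, 0.5, -5.8]
finger_gap: 65.5
```

```bash
python3 -c "
from h import *
wsnap('w11')
"
```

```text
13.85 tcp [548.482 338.309  73.804] x [-0.987 -0.158  0.   ] y [-0.158  0.987 -0.001] z [-0.    -0.001 -1.   ] 
q [-0.45   0.528 -0.27   1.77   0.178  0.869  0.928] qv 0.1507324775579318 gap 65.50128747801574 F [ 0.123  0.527 -5.761] T [0.093 0.021 0.007]
```

View pics/w11.png

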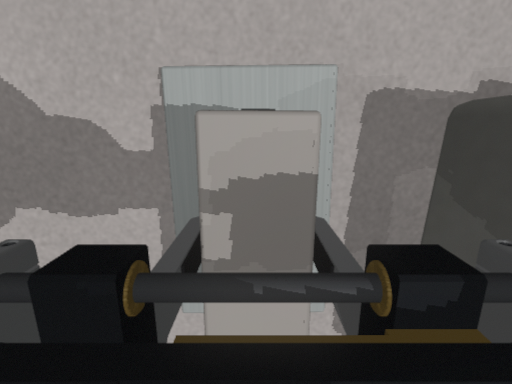

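```bash
python3 -c "
from h import *
cal=json.load(open('w11.json'))
P=[ray('wrist',*p,10,cal)[:2] for p in [(163,68),(335,66),(183,312),(326,311)]]
print(np.round(P,1),np.mean(P,0))
rect('w11',10,[(163,68),(335,66),(326,311),(183,312)])
P=[ray('wrist',*p,48+63.3,cal)[:2] for p in [(198,112),(320,112)]]
print(np.round(P,1),np.mean(P,0))
"
```

```text
[[445.6 242.8]
 [421.3 385.1]
 [678.8 281.5]
 [653.8 429. ]] [549.89159014 334.6028272 ]
w11 mean [549.9 334.6] rect [549.7 335.5] [236.6 149.7] long axis deg 9.6
[[478.2 297.7]
 [468.4 359.1]] [473.30263204 328.39241276]
```

Emit:
{"fn": "carry_out", "kwargs": {
  "commands": [
    [[0, 0, 0, -0.1, -0.3, -2, 0.5], [0, 0, 0, -0.2, -0.5, -3.5, 0.5], [0, 0, 0, -0.2, -0.6, -4.7, 0.5], [0, 0, 0, -0.2, -0.6, -5.1, 0.5], [0, 0, 0, -0.2, -0.6, -5.2, 0.5]]
  ]
}}

```text
clock: 14.4
tcp_pos: [545.9, 328.2, 20.5]
tcp_rot: [0.244, -3.129, 0.008]
force: [-9.3, -9.4, 22.1]
finger_gap: 66.0
```

Emit:
{"fn": "carry_out", "kwargs": {
  "commands": [
    [[0, 0, 0, 0, 0, -0.1, 0.5], [0, 0, 0, 0, 0, -0.2, 0.5], [0, 0, 0, 0, 0, -0.2, 0.5]]
  ]
}}

```text
clock: 14.7
tcp_pos: [546.2, 328.0, 20.4]
tcp_rot: [0.243, -3.129, 0.008]
force: [-8.4, -4.4, 21.4]
finger_gap: 65.8
```

Emit:
{"fn": "carry_out", "kwargs": {
  "commands": [
    [[0, 0, 0, 0, 0, 0, 0.8], [0, 0, 0, 0, 0, 0, 0.9], [0, 0, 0, 0, 0, 0, 1], [0, 0, 0, 0, 0, 0, 1], [0, 0, 0, 0, 0, 1, 1]]
  ]
}}

```text
clock: 15.2
tcp_pos: [545.5, 327.5, 29.6]
tcp_rot: [0.243, -3.128, 0.009]
force: [0.6, 0.5, -0.1]
finger_gap: 93.9
```

Emit:
{"fn": "carry_out", "kwargs": {
  "commands": [
    [[0, 0, 0, 0, 0, 3, 1], [0, 0, 0, 0, 0, 7, 1], [0, 0, 0, 0, 0, 12, 1], [0, 0, 0, 0, 0, 17, 1], [0, 0, 0, 3, 0, 22, 1]]
  ]
}}

```text
clock: 15.7
tcp_pos: [569.3, 328.6, 246.7]
tcp_rot: [0.248, -3.128, 0.007]
force: [2.3, 0.8, -0.1]
finger_gap: 93.9
```

```bash
python3 -c "
from h import *
im,o,M=wsnap('w12')
cv2.imwrite('pics/w12a.png',cv2.resize(im[60:270,140:400,::-1],None,fx=2.8,fy=2.8,interpolation=cv2.INTER_CUBIC))
"
```

```text
15.7 tcp [569.274 328.591 246.69 ] x [-0.988 -0.157  0.004] y [-0.157  0.988 -0.004] z [-0.003 -0.005 -1.   ] 
q [-0.409  0.385 -0.285  1.58   0.116  1.198  1.011] qv 1.0517143224609917 gap 93.85285073552538 F [ 2.303  0.782 -0.103] T [ 0.03  -0.028  0.023]
```

View pics/w12a.png

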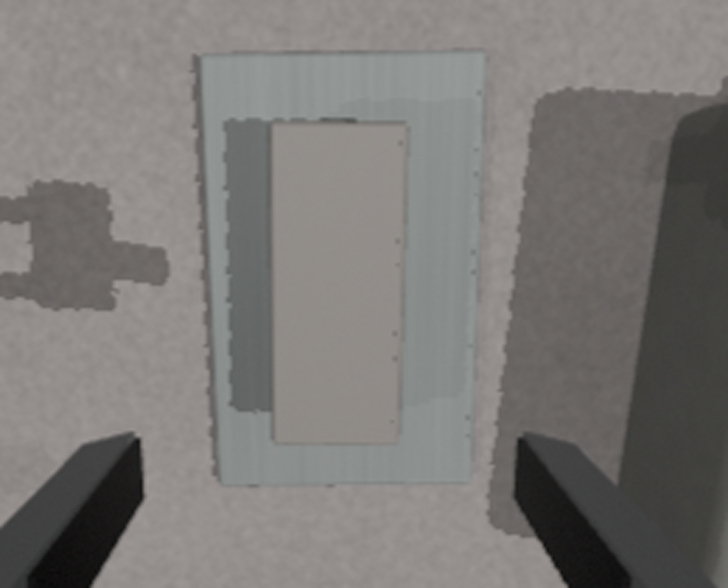

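```bash
python3 -c "
from h import *
rect('w12',58,[(272,122),(407,122),(399,442),(275,442)],2.8,140,60)
rect('w12',10,[(201,55),(484,53),(470,482),(221,485)],2.8,140,60)
"
```

```text
w12 mean [547.9 330. ] rect [547.9 329.8] [157.3  63.9] long axis deg 8.9
w12 mean [549.5 333.9] rect [549.5 334.1] [237.5 147.1] long axis deg 9.6
```

Emit:
{"fn": "carry_out", "kwargs": {
  "commands": [
    [[0, 0, -0.13, 0, -4.5, 3, 1], [0, 0, -0.26, 0, -9, 6, 1], [0, 0, -0.39, 0, -13.5, 7, 1], [0, 0, -0.52, 0, -18, 7, 1], [0, 0, -0.65, 0, -22.5, 7, 1]]
  ]
}}

```text
clock: 16.25
tcp_pos: [576.3, 101.6, 325.2]
tcp_rot: [0.777, 3.037, -0.003]
force: [1.9, -0.1, -0.1]
finger_gap: 93.8
```

Emit:
{"fn": "carry_out", "kwargs": {
  "commands": [
    [[0, 0, -0.13, 0, -4.5, 0, 1], [0, 0, -0.26, 0.5, -9, 0, 1], [0, 0, -0.39, 1, -13.5, 0, 1], [0, 0, -0.52, 1, -18, 0, 1], [0, 0, -0.65, 1, -22.5, 0, 1]]
  ]
}}

```text
clock: 16.75
tcp_pos: [586.0, -125.2, 326.0]
tcp_rot: [1.713, 2.626, -0.005]
force: [1.2, 0.3, -0.5]
finger_gap: 93.8
```

```bash
python3 -c "
from h import *
st()"
```

```text
16.75 tcp [ 585.987 -125.158  325.95 ] x [-0.403  0.915 -0.007] y [0.915 0.403 0.001] z [ 0.003 -0.006 -1.   ] 
q [ 0.004  0.215  0.115  1.635 -0.02   1.289  0.537] qv 0.4414998569413734 gap 93.7639969220007 F [ 1.155  0.307 -0.476] T [-0.058  0.005 -0.009]
```

Emit:
{"fn": "carry_out", "kwargs": {
  "commands": [
    [[0, 0, -0.06, 0, -4, -3, 1], [0, 0, -0.12, -0.5, -8, -7, 1], [0, 0, -0.12, -1, -12, -11, 1], [0, 0, -0.12, -1.1, -15.5, -15, 1], [0, 0, -0.12, -1.1, -16, -19, 1]]
  ]
}}

```text
clock: 17.25
tcp_pos: [574.9, -287.3, 141.8]
tcp_rot: [1.87, 2.513, -0.006]
force: [1.9, -0.7, -0.8]
finger_gap: 94.1
```

Emit:
{"fn": "carry_out", "kwargs": {
  "commands": [
    [[0, 0, 0, 0, 0, 0, 1]]
  ]
}}

```text
clock: 17.35
tcp_pos: [571.2, -288.1, 136.5]
tcp_rot: [1.877, 2.517, -0.01]
force: [-0.4, 1.3, -0.5]
finger_gap: 93.7
```

```bash
python3 -c "
from h import *
wsnap('w13')"
```

```text
17.35 tcp [ 571.172 -288.077  136.477] x [-0.285  0.958 -0.005] y [ 0.958  0.285 -0.005] z [-0.003 -0.006 -1.   ] 
q [ 0.221  0.439  0.187  1.761 -0.089  0.951  0.732] qv 0.08152451139364982 gap 93.67996074641046 F [-0.354  1.326 -0.49 ] T [-0.032  0.036 -0.008]
```

View pics/w13.png

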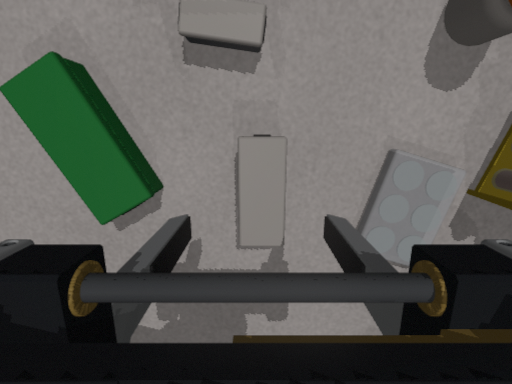

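```bash
python3 -c "
from h import *
rect('w13',42,[(238,137),(286,137),(283,246),(240,246)])
rect('w13',36,[(181,0),(265,6),(262,46),(180,38)])
"
```

```text
w13 mean [ 575.5 -286.5] rect [ 575.6 -286.5] [ 48.  118.3] long axis deg 106.7
w13 mean [ 493.2 -141.2] rect [ 493.1 -141.2] [77.5 33.3] long axis deg 12.1
```

Emit:
{"fn": "carry_out", "kwargs": {
  "commands": [
    [[0, 0, 0, 0.2, 0.1, -4, 1], [0, 0, 0, 0.4, 0.1, -8, 1], [0, 0, 0, 0.4, 0.1, -11, 1], [0, 0, 0, 0.4, 0.1, -12.4, 0.8], [0, 0, 0, 0.4, 0.1, -12.4, 0.7]]
  ],
  "squeeze": 30
}}

```text
clock: 17.9
tcp_pos: [577.6, -286.1, 16.5]
tcp_rot: [1.874, 2.516, -0.007]
force: [0.8, 0.3, 0.3]
finger_gap: 81.5
```

Emit:
{"fn": "carry_out", "kwargs": {
  "commands": [
    [[0, 0, 0, 0, 0, 0, 0.6], [0, 0, 0, 0, 0, 0, 0.5], [0, 0, 0, 0, 0, 0, 0.4], [0, 0, 0, 0, 0, 0, 0.4], [0, 0, 0, 0, 0, 0, 0.4]]
  ]
}}

```text
clock: 18.4
tcp_pos: [578.0, -286.4, 17.6]
tcp_rot: [1.873, 2.515, -0.007]
force: [-3.1, 1.2, 9.7]
finger_gap: 49.9
```

Emit:
{"fn": "carry_out", "kwargs": {
  "commands": [
    [[0, 0, 0, 0, 0, 0, 0.4], [0, 0, 0, 0, 0, 0, 0.4]]
  ]
}}

```text
clock: 18.6
tcp_pos: [578.0, -286.5, 17.8]
tcp_rot: [1.873, 2.515, -0.007]
force: [0.6, 0.8, -2.2]
finger_gap: 50.4
```

```bash
python3 -c "
from h import *
st()"
```

```text
18.6 tcp [ 578.046 -286.49    17.779] x [-0.286  0.958 -0.007] y [ 0.958  0.286 -0.   ] z [ 0.002 -0.007 -1.   ] 
q [ 0.24   0.591  0.157  1.821 -0.122  0.735  0.751] qv 0.004279002021218125 gap 50.35725016082574 F [ 0.624  0.82  -2.22 ] T [-0.043  0.079 -0.004]
```

Emit:
{"fn": "carry_out", "kwargs": {
  "commands": [
    [[0, 0, 0, 0, 0, 2, 0.4], [0, 0, 0, 0, 0, 5, 0.4], [0, 0, 0, 0, 0, 9, 0.4], [0, 0, 0.12, 0, 3, 12.5, 0.4], [0, 0, 0.24, 0, 7.5, 14, 0.4]]
  ]
}}

```text
clock: 19.1
tcp_pos: [578.7, -213.7, 161.1]
tcp_rot: [1.556, 2.717, -0.006]
force: [1.1, 1.9, -2.1]
finger_gap: 49.8
```

Emit:
{"fn": "carry_out", "kwargs": {
  "commands": [
    [[0, 0, 0.12, -0.3, 4.5, 0, 0.4], [0, 0, 0.24, -0.6, 9, 0, 0.4], [0, 0, 0.36, -0.9, 13.5, 0, 0.4], [0, 0, 0.48, -1.2, 18, 0, 0.4], [0, 0, 0.6, -1.5, 22.5, 0, 0.4]]
  ]
}}

```text
clock: 19.6
tcp_pos: [563.2, 13.0, 161.2]
tcp_rot: [0.676, 3.056, -0.001]
force: [1.3, 0.2, -1.6]
finger_gap: 49.7
```

```bash
python3 -c "
from h import *
wsnap('w14')"
```

```text
19.6 tcp [563.199  12.975 161.176] x [-0.907  0.422 -0.011] y [0.422 0.907 0.002] z [ 0.011 -0.003 -1.   ] 
q [-0.07   0.288 -0.084  1.908  0.035  0.936  0.964] qv 0.44932659239429 gap 49.66684668066184 F [ 1.302  0.158 -1.616] T [ 0.033 -0.08   0.058]
```

View pics/w14.png

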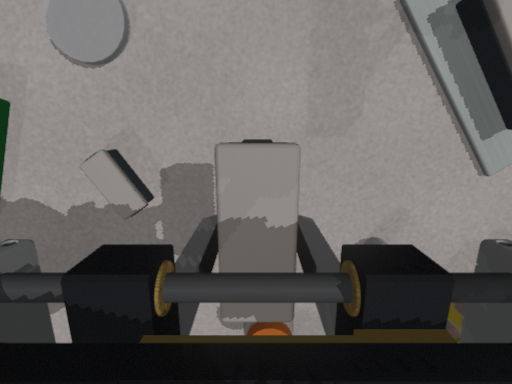

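Emit:
{"fn": "carry_out", "kwargs": {
  "commands": [
    [[0, 0, 0.12, -0.3, 4.5, 0, 0.4], [0, 0, 0.24, -0.6, 9, 0, 0.4], [0, 0, 0.36, -0.9, 13.5, 0, 0.4], [0, 0, 0.48, -1.2, 18, 0, 0.4], [0, 0, 0.59, -1.5, 22.5, 0, 0.4]]
  ]
}}

```text
clock: 20.15
tcp_pos: [547.4, 247.8, 161.2]
tcp_rot: [-0.272, 3.12, 0.009]
force: [0.7, -0.7, -2.0]
finger_gap: 49.6
```

Emit:
{"fn": "carry_out", "kwargs": {
  "commands": [
    [[0, 0, 0, 0, 4.5, 0, 0.4], [0, 0, 0, 0, 8.5, 0, 0.4], [0, 0, 0, 0, 9.2, -0.5, 0.4], [0, 0, 0, 0, 9.2, -1, 0.4], [0, 0, 0, 0, 9.2, -1, 0.4]]
  ]
}}

```text
clock: 20.65
tcp_pos: [547.3, 337.9, 150.0]
tcp_rot: [-0.27, 3.122, 0.006]
force: [0.1, -0.8, -1.7]
finger_gap: 49.5
```

```bash
python3 -c "
from h import *
im,o,M=wsnap('w15')
cv2.imwrite('pics/w15a.png',cv2.resize(im[40:290,140:380,::-1],None,fx=2.4,fy=2.4,interpolation=cv2.INTER_CUBIC))"
```

```text
20.65 tcp [547.301 337.938 150.025] x [-0.985 -0.172 -0.008] y [-0.172  0.985  0.003] z [ 0.008  0.004 -1.   ] 
q [-0.429  0.438 -0.296  1.725  0.15   0.992  0.964] qv 0.017680325723427537 gap 49.5113525792801 F [ 0.109 -0.848 -1.704] T [-0.004 -0.006  0.001]
```

View pics/w15a.png

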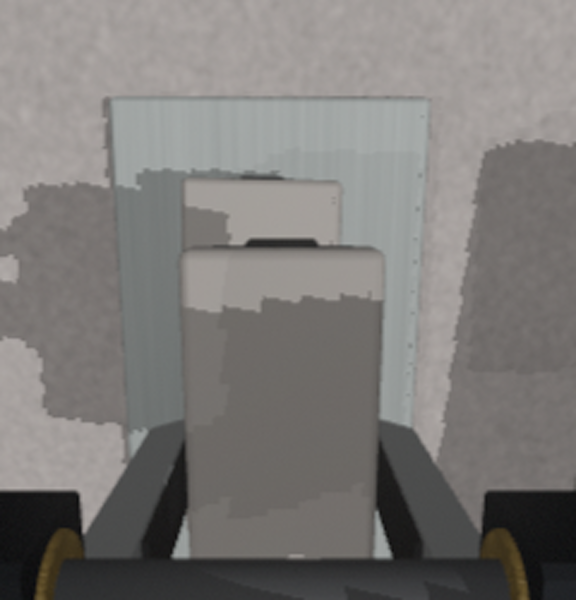

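```bash
python3 -c "
from h import *
cal=json.load(open('w15.json'))
f=lambda x,y,z:ray('wrist',140+(x+.5)/2.4-.5,40+(y+.5)/2.4-.5,z,cal)[:2]
L=[f(184,181,58),f(341,181,58)];m=[f(183,249,174),f(384,249,174)]
for q in(L,m):
  q=np.array(q); print(q.round(1),q.mean(0).round(1),np.linalg.norm(q[1]-q[0]),np.degrees(np.arctan2(*(q[1]-q[0])[::-1])))
o,M=st(); e=-M[:,0][:2]; 
for q,h in((L,80),(m,60)): print('centre',np.mean(q,0)+h*e)
rect('w15',10,[(112,98),(429,98),(412,430),(127,460)],2.4,140,40)
"
```

```text
[[476.1 286.7]
 [465.2 349.3]] [470.6 318. ] 63.54244944065908 99.89717873603513
[[492.6 305.6]
 [484.4 352.7]] [488.5 329.1] 47.81826846098565 99.88281150402645
20.7 tcp [547.638 337.704 150.587] x [-0.985 -0.171 -0.009] y [-0.171  0.985  0.003] z [ 0.008  0.005 -1.   ] 
q [-0.428  0.437 -0.296  1.724  0.15   0.993  0.964] qv 0.010922251934601612 gap 49.29121050470043 F [ 1.163 -0.53  -1.81 ] T [-0.069  0.032 -0.019]
centre [549.43678131 331.70078675]
centre [547.57682416 339.39696984]
w15 mean [516.4 327.9] rect [520.7 327.8] [179.  150.3] long axis deg 9.9
```

Emit:
{"fn": "carry_out", "kwargs": {
  "commands": [
    [[0, 0, 0, 0.1, -0.4, -2, 0.4], [0, 0, 0, 0.15, -0.75, -4, 0.4], [0, 0, 0, 0.15, -0.75, -5.5, 0.4], [0, 0, 0, 0.15, -0.75, -6.5, 0.4], [0, 0, 0, 0.15, -0.75, -6.7, 0.4]]
  ]
}}

```text
clock: 21.2
tcp_pos: [548.9, 329.5, 82.6]
tcp_rot: [-0.268, 3.123, 0.005]
force: [0.5, 0.2, -1.1]
finger_gap: 49.9
```

```bash
python3 -c "
from h import *
im,o,M=wsnap('w16')
cv2.imwrite('pics/w16a.png',cv2.resize(im[40:290,140:380,::-1],None,fx=2.4,fy=2.4,interpolation=cv2.INTER_CUBIC))"
```

```text
21.2 tcp [548.905 329.548  82.648] x [-0.985 -0.171 -0.008] y [-0.171  0.985  0.003] z [ 0.007  0.004 -1.   ] 
q [-0.428  0.508 -0.282  1.782  0.18   0.869  0.95 ] qv 0.016418608982886107 gap 49.913730056389944 F [ 0.454  0.172 -1.121] T [ 0.025 -0.004 -0.047]
```

View pics/w16a.png

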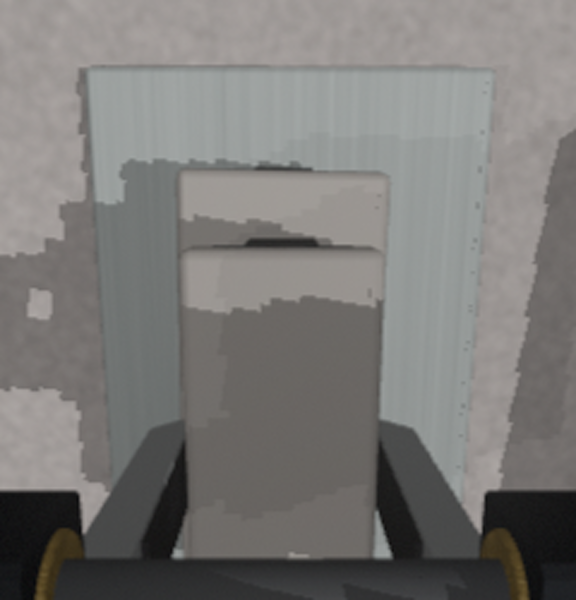

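Emit:
{"fn": "carry_out", "kwargs": {
  "commands": [
    [[0, 0, 0, 0, 0, -0.2, 0.4], [0, 0, 0, 0, 0, -0.4, 0.4], [0, 0, 0, 0, 0, -0.5, 0.4], [0, 0, 0, 0, 0, -0.5, 0.4]]
  ]
}}

```text
clock: 21.65
tcp_pos: [549.0, 330.1, 78.3]
tcp_rot: [-0.269, 3.122, 0.006]
force: [-0.5, 0.6, -1.1]
finger_gap: 49.4
```

Emit:
{"fn": "carry_out", "kwargs": {
  "commands": [
    [[0, 0, 0, 0, 0, -0.1, 0.4], [0, 0, 0, 0, 0, -0.2, 0.4], [0, 0, 0, 0, 0, -0.2, 0.4]]
  ]
}}

```text
clock: 21.95
tcp_pos: [549.0, 330.0, 76.2]
tcp_rot: [-0.269, 3.122, 0.006]
force: [-0.1, 0.8, -1.3]
finger_gap: 49.7
```

Emit:
{"fn": "carry_out", "kwargs": {
  "commands": [
    [[0, 0, 0, 0, 0, -0.1, 0.4], [0, 0, 0, 0, 0, -0.15, 0.4], [0, 0, 0, 0, 0, -0.15, 0.4]]
  ]
}}

```text
clock: 22.25
tcp_pos: [549.1, 330.1, 75.6]
tcp_rot: [-0.269, 3.121, 0.006]
force: [-4.3, -2.8, 12.8]
finger_gap: 49.3
```

```bash
python3 -c "
from h import *
st()"
```

```text
22.25 tcp [549.148 330.116  75.6  ] x [-0.985 -0.171 -0.009] y [-0.171  0.985  0.003] z [ 0.008  0.004 -1.   ] 
q [-0.431  0.516 -0.28   1.786  0.184  0.856  0.947] qv 0.0029337945655290116 gap 49.30704469503492 F [-4.314 -2.752 12.804] T [-0.926  1.011 -0.012]
```

Contact. Release and retreat.

Emit:
{"fn": "carry_out", "kwargs": {
  "commands": [
    [[0, 0, 0, 0, 0, 0, 0.55], [0, 0, 0, 0, 0, 0, 0.65], [0, 0, 0, 0, 0, 0, 0.8], [0, 0, 0, 0, 0, 0, 0.9], [0, 0, 0, 0, 0, 0, 0.9]]
  ]
}}

```text
clock: 22.75
tcp_pos: [549.1, 330.1, 75.5]
tcp_rot: [-0.269, 3.122, 0.006]
force: [0.3, 1.0, 1.2]
finger_gap: 80.3
```

Emit:
{"fn": "carry_out", "kwargs": {
  "commands": [
    [[0, 0, 0, 0, 0, 1, 0.9], [0, 0, 0, 0, 0, 3, 0.9], [0, 0, 0, 0, 0, 7, 1], [0, 0, 0, 0, 0, 12, 1], [0, 0, 0, 3, 0, 17, 1]]
  ]
}}

```text
clock: 23.25
tcp_pos: [572.9, 331.2, 242.2]
tcp_rot: [-0.274, 3.121, 0.008]
force: [0.8, 0.7, 0.4]
finger_gap: 93.8
```

```bash
python3 -c "
from h import *
im,o,M=wsnap('w17')
cv2.imwrite('pics/w17a.png',cv2.resize(im[40:290,140:380,::-1],None,fx=2.4,fy=2.4,interpolation=cv2.INTER_CUBIC))"
```

```text
23.25 tcp [572.857 331.24  242.174] x [-0.985 -0.174 -0.009] y [-0.174  0.985  0.004] z [ 0.008  0.006 -1.   ] 
q [-0.399  0.387 -0.298  1.588  0.121  1.175  1.024] qv 1.0506991324295634 gap 93.7590219228291 F [0.795 0.723 0.436] T [ 0.023 -0.042  0.006]
```

View pics/w17a.png

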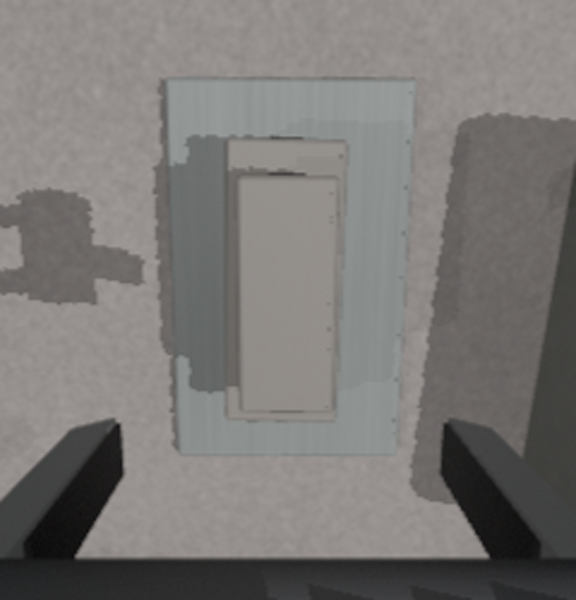

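```bash
python3 -c "
from h import *
rect('w17',58,[(227,140),(346,142),(335,422),(228,418)],2.4,140,40)
rect('w17',100,[(238,176),(339,177),(332,411),(240,411)],2.4,140,40)
"
```

```text
w17 mean [548.8 330. ] rect [549.1 330. ] [157.8  63.6] long axis deg 9.0
w17 mean [548.8 331.4] rect [548.9 331.3] [118.   48.3] long axis deg 9.5
```

Emit:
{"fn": "carry_out", "kwargs": {
  "commands": [
    [[0, 0, -0.03, -1, -4.5, 2, 1], [0, 0, -0.06, -2, -9, 3, 1], [0, 0, -0.06, -3, -13.5, 4, 1], [0, 0, -0.06, -4, -18, 4, 1], [0, 0, -0.06, -5, -22.5, 4, 1]]
  ]
}}

```text
clock: 23.8
tcp_pos: [529.6, 104.4, 290.5]
tcp_rot: [-0.173, 3.117, 0.012]
force: [1.1, -0.7, 0.8]
finger_gap: 94.2
```

Emit:
{"fn": "carry_out", "kwargs": {
  "commands": [
    [[0, 0, 0, -0.2, -4.5, 0, 1], [0, 0, 0, -0.4, -9, -2, 1], [0, 0, 0, -0.6, -13.5, -5, 1], [0, 0, 0, -0.8, -18, -8, 1], [0, 0, 0, -1, -22.5, -11, 1]]
  ]
}}

```text
clock: 24.3
tcp_pos: [519.9, -112.0, 187.4]
tcp_rot: [-0.173, 3.115, 0.012]
force: [1.3, -1.2, -0.7]
finger_gap: 94.0
```

```bash
python3 -c "
from h import *
wsnap('w18')"
```

```text
24.3 tcp [ 519.895 -111.967  187.374] x [-0.994 -0.111 -0.022] y [-0.111  0.994  0.006] z [ 0.021  0.009 -1.   ] 
q [ 0.143  0.203 -0.05   1.957 -0.001  0.962  1.776] qv 0.8463187435449838 gap 94.04622609061742 F [ 1.323 -1.179 -0.689] T [ 0.063 -0.058  0.043]
```

View pics/w18.png

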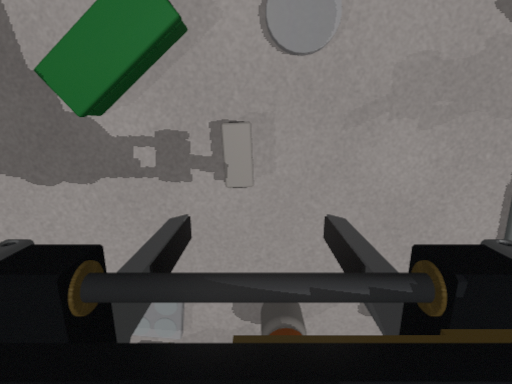

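```bash
python3 -c "
from h import *
rect('w18',36,[(223,122),(250,122),(253,186),(228,187)])
st()"
```

```text
w18 mean [ 490.7 -136.1] rect [ 490.4 -136.2] [79.5 32. ] long axis deg 8.8
24.35 tcp [ 516.962 -118.803  182.957] x [-0.994 -0.105 -0.016] y [-0.105  0.994  0.005] z [ 0.016  0.007 -1.   ] 
q [ 0.148  0.208 -0.043  1.961  0.     0.958  1.782] qv 0.14642624054874984 gap 93.99290086081511 F [-3.509 -8.018 -5.562] T [-0.345  0.243  0.03 ]
```

Emit:
{"fn": "carry_out", "kwargs": {
  "commands": [
    [[0, 0.01, 0.03, -1.5, -1, -3, 1], [-0.007, 0.016, 0.05, -2.6, -1.9, -6, 1], [-0.007, 0.016, 0.05, -2.6, -1.9, -8, 1], [-0.007, 0.016, 0.05, -2.6, -1.9, -8, 1]]
  ]
}}

```text
clock: 24.75
tcp_pos: [489.5, -137.7, 101.4]
tcp_rot: [0.242, -3.128, -0.002]
force: [0.0, 0.4, -0.1]
finger_gap: 94.4
```

```bash
python3 -c "
from h import *
wsnap('w19')"
```

```text
24.75 tcp [ 489.479 -137.735  101.386] x [-0.988 -0.154  0.004] y [-0.154  0.988  0.002] z [-0.004  0.001 -1.   ] 
q [ 0.182  0.288 -0.04   2.067  0.015  0.791  1.858] qv 0.05335888025572535 gap 94.43260118947006 F [ 0.027  0.352 -0.113] T [ 0.034 -0.003  0.057]
```

View pics/w19.png

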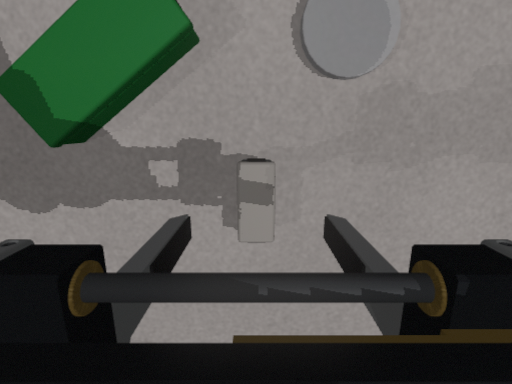

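Emit:
{"fn": "carry_out", "kwargs": {
  "commands": [
    [[0, 0, 0, 0, 0, -4, 1], [0, 0, 0, 0, 0, -7, 1], [0, 0, 0, 0, 0, -9, 1], [0, 0, 0, 0, 0, -9, 1], [0, 0, 0, 0, 0, -9, 1]]
  ],
  "squeeze": 25
}}

```text
clock: 25.3
tcp_pos: [491.7, -137.6, 14.3]
tcp_rot: [0.244, -3.131, -0.001]
force: [-0.4, 0.8, 0.7]
finger_gap: 94.3
```

```bash
python3 -c "
from h import *
rect('w19',36,[(238,161),(275,162),(274,242),(239,241)])
st()"
```

```text
w19 mean [ 490.6 -136.9] rect [ 490.6 -136.8] [79.5 34.4] long axis deg 8.6
25.3 tcp [ 491.742 -137.599   14.33 ] x [-0.988 -0.155  0.001] y [-0.155  0.988  0.001] z [-0.001  0.001 -1.   ] 
q [ 0.18   0.428 -0.039  2.116  0.028  0.598  1.847] qv 0.01906476191020065 gap 94.2711784095055 F [-0.409  0.807  0.729] T [-0.008  0.018 -0.013]
```

Good; go 4 mm lower and close.

Emit:
{"fn": "carry_out", "kwargs": {
  "commands": [
    [[0, 0, 0, 0, 0, -0.4, 0.8], [0, 0, 0, 0, 0, -0.4, 0.6], [0, 0, 0, 0, 0, -0.4, 0.5], [0, 0, 0, 0, 0, -0.4, 0.4], [0, 0, 0, 0, 0, -0.4, 0.25]]
  ]
}}

```text
clock: 25.8
tcp_pos: [491.8, -137.6, 10.6]
tcp_rot: [0.244, -3.132, -0.001]
force: [0.4, -0.8, 0.1]
finger_gap: 57.6
```

Emit:
{"fn": "carry_out", "kwargs": {
  "commands": [
    [[0, 0, 0, 0, 0, 0, 0.25], [0, 0, 0, 0, 0, 0, 0.25], [0, 0, 0, 0, 0, 0, 0.25], [0, 0, 0, 0, 0, 0, 0.25], [0, 0, 0, 0, 0, 0, 0.25]]
  ]
}}

```text
clock: 26.3
tcp_pos: [491.8, -137.6, 10.5]
tcp_rot: [0.244, -3.132, -0.001]
force: [-0.5, 0.3, 1.6]
finger_gap: 35.8
```

```bash
python3 -c "
from h import *
st()"
```

```text
26.3 tcp [ 491.785 -137.597   10.542] x [-0.988 -0.155  0.   ] y [-0.155  0.988  0.001] z [-0.001  0.001 -1.   ] 
q [ 0.179  0.435 -0.039  2.118  0.029  0.59   1.846] qv 0.0020906162258650853 gap 35.805611348329755 F [-0.505  0.296  1.581] T [-0.027  0.089 -0.013]
```

Emit:
{"fn": "carry_out", "kwargs": {
  "commands": [
    [[0, 0, 0, 0, 0, 3, 0.25], [0, 0, 0, 0, 0, 7, 0.25], [0, 0, 0, 0, 0, 11.5, 0.25], [0, 0, 0, 1, 4, 15, 0.25], [0, 0, 0, 2, 8.5, 17, 0.25]]
  ]
}}

```text
clock: 26.8
tcp_pos: [511.7, -57.0, 181.6]
tcp_rot: [-0.237, 3.13, -0.0]
force: [1.6, 0.2, -1.4]
finger_gap: 35.9
```

Emit:
{"fn": "carry_out", "kwargs": {
  "commands": [
    [[0, 0, 0, 0.5, 4.5, 0, 0.25], [0, 0, 0, 1, 9, 0, 0.25], [0, 0, 0, 1.5, 13.5, 0, 0.25], [0, 0, 0, 2, 18, 0, 0.25], [0, 0, 0, 2.5, 22.5, 0, 0.25]]
  ]
}}

```text
clock: 27.3
tcp_pos: [536.5, 169.8, 181.6]
tcp_rot: [-0.237, 3.13, -0.0]
force: [1.2, -1.5, -1.1]
finger_gap: 36.0
```

```bash
python3 -c "
from h import *
st()"
```

```text
27.3 tcp [536.483 169.819 181.638] x [-0.989 -0.151 -0.003] y [-0.151  0.989 -0.   ] z [ 0.003 -0.    -1.   ] 
q [-0.242  0.276 -0.214  1.876  0.071  0.994  1.235] qv 0.817479403051048 gap 35.99522781541814 F [ 1.179 -1.488 -1.067] T [ 0.001  0.029 -0.043]
```

Emit:
{"fn": "carry_out", "kwargs": {
  "commands": [
    [[0, 0, 0.018, 0.4, 4.5, 0, 0.25], [0, 0, 0.018, 0.8, 9, 0, 0.25], [0, 0, 0.018, 1.3, 13.5, 0, 0.25], [0, 0, 0.018, 1.3, 15.8, -1, 0.25], [0, 0, 0.018, 1.3, 16, -2, 0.25]]
  ]
}}

```text
clock: 27.8
tcp_pos: [548.3, 333.8, 160.9]
tcp_rot: [-0.272, 3.128, 0.002]
force: [-0.8, -0.3, -1.1]
finger_gap: 35.8
```

Emit:
{"fn": "carry_out", "kwargs": {
  "commands": [
    [[0, 0, 0, 0, 0, 0, 0.25]]
  ]
}}

```text
clock: 27.9
tcp_pos: [547.5, 333.0, 159.0]
tcp_rot: [0.273, -3.129, 0.001]
force: [-0.5, -0.6, -0.5]
finger_gap: 35.8
```

```bash
python3 -c "
from h import *
im,o,M=wsnap('w20')
cv2.imwrite('pics/w20a.png',cv2.resize(im[40:290,140:380,::-1],None,fx=2.4,fy=2.4,interpolation=cv2.INTER_CUBIC))"
```

```text
27.9 tcp [547.495 332.998 158.997] x [-0.985 -0.173  0.001] y [-0.173  0.985 -0.   ] z [-0.    -0.001 -1.   ] 
q [-0.45   0.427 -0.258  1.716  0.125  1.015  0.992] qv 0.02471548910844609 gap 35.7877692829359 F [-0.474 -0.639 -0.492] T [-0.04   0.028 -0.025]
```

View pics/w20a.png

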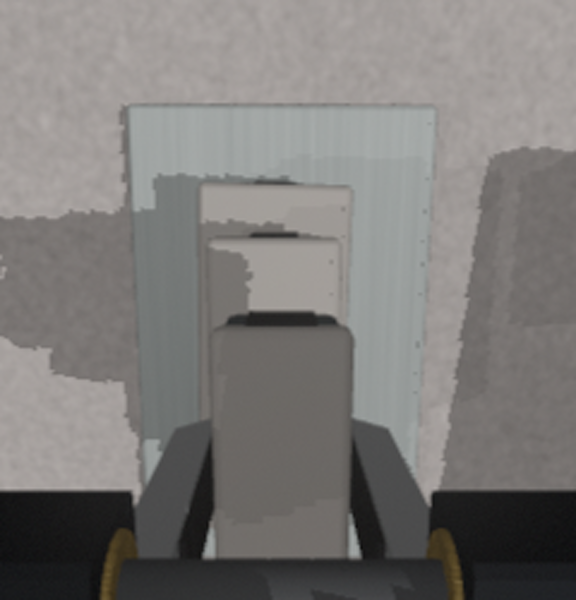

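```bash
python3 -c "
from h import *
cal=json.load(open('w20.json'))
f=lambda x,y,z:ray('wrist',140+(x+.5)/2.4-.5,40+(y+.5)/2.4-.5,z,cal)[:2]
e=np.array([.985,.173])
for a,b,y,z,h in((200,351,185,58,80),(208,341,239,100,60),(212,352,327,159-10.5+36,40)):
  q=np.array([f(a,y,z),f(b,y,z)]); print(q.mean(0)+h*e,np.linalg.norm(q[1]-q[0]),np.degrees(np.arctan2(*(q[1]-q[0])[::-1])))
st()"
```

```text
[549.16212102 331.62749149] 63.38672055680453 99.95962326915225
[549.63648927 331.73137912] 48.41633738161342 99.96429422361236
[546.64900011 334.01802143] 34.045201911702435 99.9723066761181
27.95 tcp [547.598 333.292 159.795] x [-0.985 -0.173 -0.   ] y [-0.173  0.985  0.   ] z [ 0.  0. -1.] 
q [-0.45   0.426 -0.259  1.716  0.125  1.016  0.992] qv 0.02403470423086368 gap 36.11605646663396 F [-0.5    0.913 -0.841] T [ 0.018  0.    -0.026]
```

Stack is well aligned. Shift small by (+3, −2.3) mm, then lower from 159.5 to ~112.

Emit:
{"fn": "carry_out", "kwargs": {
  "commands": [
    [[0, 0, 0, 0.3, -0.2, -1.5, 0.25], [0, 0, 0, 0.3, -0.25, -3, 0.25], [0, 0, 0, 0.3, -0.25, -4, 0.25], [0, 0, 0, 0.3, -0.25, -4.3, 0.25], [0, 0, 0, 0.3, -0.25, -4.3, 0.25]]
  ]
}}

```text
clock: 28.45
tcp_pos: [550.4, 330.4, 116.2]
tcp_rot: [0.272, -3.129, 0.0]
force: [0.3, -0.0, -0.3]
finger_gap: 35.6
```

```bash
python3 -c "
from h import *
im,o,M=wsnap('w21')
cv2.imwrite('pics/w21a.png',cv2.resize(im[40:290,140:380,::-1],None,fx=2.4,fy=2.4,interpolation=cv2.INTER_CUBIC))"
```

```text
28.45 tcp [550.435 330.414 116.159] x [-0.985 -0.173  0.001] y [-0.173  0.985 -0.   ] z [-0.001 -0.    -1.   ] 
q [-0.45   0.473 -0.252  1.749  0.141  0.938  0.985] qv 0.014369964936820055 gap 35.64177734284201 F [ 0.312 -0.046 -0.316] T [ 0.021 -0.043  0.001]
```

View pics/w21a.png

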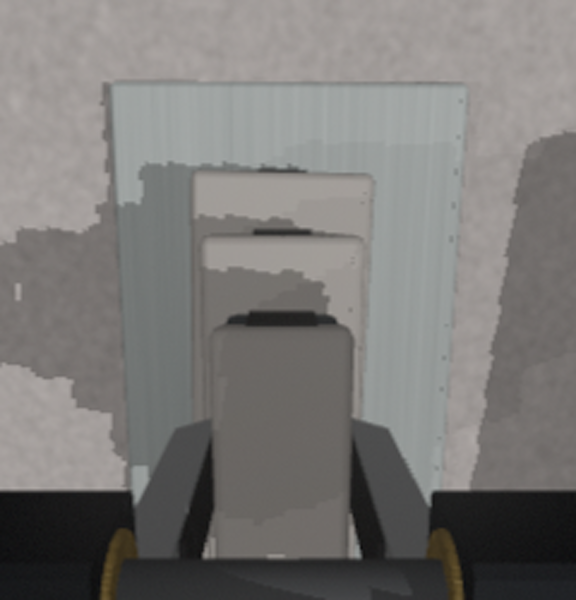

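Emit:
{"fn": "carry_out", "kwargs": {
  "commands": [
    [[0, 0, 0, 0, 0, -0.2, 0.25], [0, 0, 0, 0, 0, -0.35, 0.25], [0, 0, 0, 0, 0, -0.45, 0.25], [0, 0, 0, 0, 0, -0.5, 0.25], [0, 0, 0, 0, 0, -0.5, 0.25]]
  ]
}}

```text
clock: 29.0
tcp_pos: [550.6, 330.8, 111.8]
tcp_rot: [-0.273, 3.13, 0.0]
force: [-0.8, 0.7, -0.8]
finger_gap: 35.9
```

Emit:
{"fn": "carry_out", "kwargs": {
  "commands": [
    [[0, 0, 0, 0, 0, -0.1, 0.25], [0, 0, 0, 0, 0, -0.15, 0.25], [0, 0, 0, 0, 0, -0.15, 0.25]]
  ]
}}

```text
clock: 29.3
tcp_pos: [550.7, 330.8, 110.6]
tcp_rot: [-0.273, 3.129, 0.0]
force: [-1.9, -0.4, 4.1]
finger_gap: 36.2
```

Light contact (4 N). Release.

Emit:
{"fn": "carry_out", "kwargs": {
  "commands": [
    [[0, 0, 0, 0, 0, 0, 0.45], [0, 0, 0, 0, 0, 0, 0.55], [0, 0, 0, 0, 0, 0, 0.65], [0, 0, 0, 0, 0, 0, 0.7], [0, 0, 0, 0, 0, 0, 0.7]]
  ]
}}

```text
clock: 29.8
tcp_pos: [550.7, 330.8, 110.6]
tcp_rot: [-0.273, 3.13, 0.0]
force: [-0.3, -0.4, -0.7]
finger_gap: 65.5
```

Emit:
{"fn": "carry_out", "kwargs": {
  "commands": [
    [[0, 0, 0, 0, 0, 1, 0.8], [0, 0, 0, 0, 0, 3, 0.9], [0, 0, 0, 0, 0, 7, 1], [0, 0, 0, 0, 0, 11, 1], [0, 0, 0, 3, 0, 15, 1]]
  ]
}}

```text
clock: 30.3
tcp_pos: [578.3, 332.0, 263.8]
tcp_rot: [-0.278, 3.129, 0.002]
force: [1.2, 0.4, -0.5]
finger_gap: 93.7
```

Emit:
{"fn": "carry_out", "kwargs": {
  "commands": [
    [[0, 0, 0, 0, 0, 0, 1], [0, 0, 0, 0, 0, 0, 1], [0, 0, 0, 0, 0, 0, 1]]
  ]
}}

```text
clock: 30.6
tcp_pos: [577.4, 331.8, 263.0]
tcp_rot: [0.278, -3.128, -0.001]
force: [-0.8, -0.4, -0.2]
finger_gap: 94.0
```

```bash
python3 -c "
from h import *
im,o,M=wsnap('w22')
cv2.imwrite('pics/w22a.png',cv2.resize(im[40:290,140:380,::-1],None,fx=2.4,fy=2.4,interpolation=cv2.INTER_CUBIC))
snap('scene','s22.png')"
```

```text
30.6 tcp [577.448 331.846 263.016] x [-0.984 -0.177  0.001] y [-0.177  0.984  0.001] z [-0.001  0.001 -1.   ] 
q [-0.429  0.383 -0.255  1.544  0.099  1.227  1.049] qv 0.010147651992148933 gap 94.03129927454808 F [-0.776 -0.397 -0.229] T [0.034 0.053 0.   ]
```

View pics/w22a.png

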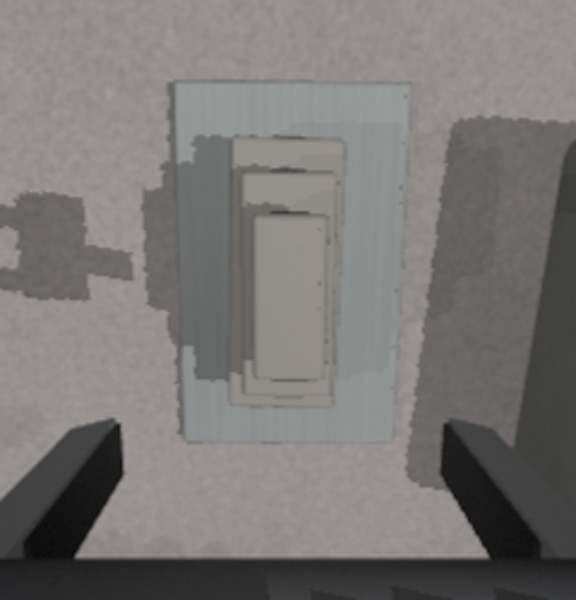

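View pics/s22.png

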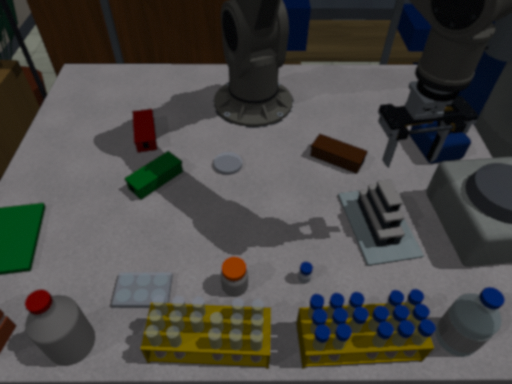

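```bash
python3 -c "
from h import *
for z,p in((58,[(233,138),(344,141),(333,406),(230,403)]),(100,[(242,173),(336,173),(332,396),(244,393)]),(136,[(254,214),(328,214),(324,380),(255,380)])): rect('w22',z,p,2.4,140,40)
manip.sign_off()"
```

```text
w22 mean [548.3 329.7] rect [548.2 330. ] [156.7  64.2] long axis deg 8.5
w22 mean [548.9 331.5] rect [549.4 331.5] [118.3  48.7] long axis deg 10.2
w22 mean [550.  332.2] rect [550.  332.3] [79.7 34.3] long axis deg 9.9
the job is handed in; nothing more can be done
```

The three cases are stacked on the plate, lids up, and I handed the job in with the gripper well clear. The clock read about 30.6 s of the allowed 72 s.

- **Middle case laid down:** I took it by its sides with a tilted grip and turned it 90° in the hand at no more than about 1.5 rad/s. I set it on the bench lid up, released it and backed off.
- **Stacking:** I placed the largest case on the plate, then took the middle case afresh and stacked it, then the smallest.
- **Last wrist picture, positions:** the centres were at (548, 330), (549, 331.5) and (550, 332) mm from bottom to top. Each is about 2 mm or less off the case below, and the largest is about 4 mm off the plate's centre.
- **Last wrist picture, angles:** the long axes read 8.5°, 10.2° and 9.9°, and the plate reads about 9.6°. The spread is within how well I can pick edges in the picture.
- **Bystanders:** in the last scene picture the jars and the well plate look to be where they started. I judged this by eye and did not measure it.

No check failed. The gripper closed slower than I expected on the first grasp, so the lift began just as the jaws closed. The force reading and pictures showed the case held without slip or turn.

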